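Clear a hotplate of broken porcelain and take its five-point contact check

ROBOT

A 6-joint arm with a two-finger parallel gripper is mounted at the origin on the work surface. World frame = base frame: x ahead of the robot, y to its left, z up, the work surface at z = 0. Lengths are in m, angles in rad, forces in N, time in s.
With the tool pointing down it reaches from about 0.375 to 0.9 m from the base axis. Payload 3.1 kg.
Tool frame: the origin (TCP) lies midway between the tips of the shut fingers; the grasp point (between the pads) lies 19 mm behind it (manip.pinch_z is the distance from the TCP to the grasp point, in m); z points along the fingers, y is the line along which they close (so a half turn about z gives the same grasp; the last joint's range is limited). The gripper opens to 85 mm and grips with 20 to 120 N. Pads are 22 mm wide; open, the fingers measure 114 mm over their backs; the gripper's body (76 mm by 85 mm) begins 54 mm behind the grasp point. The pads swing forward as they close: fully open they stand 13 mm farther back than shut.
Start: joints at [-1.377, 0.527, 1.433, -0, 1.181, -0.178], TCP at [0.227, -0.582, 0.231] pointing down, gripper open.
Joint ranges: [-3.08, 3.08], [-0.75, 2.2], [0.22, 2.44], [-1.43, 4.57], [0, 2.65], [-2.85, 2.85]. Speed limits (rad/s): [2.79, 2.79, 3.14, 3.14, 3.14, 3.14].

INTERFACE

Orientations are given as a unit quaternion [x, y, z, w].
In Python, from station import manip, viewer, ticket gives the robot as it stands.
- The arm moves only by the shell command python3 -m creep 'ROWS' [FORCE]. ROWS is JSON, a list of rows, each an object with "slide": the shift along the tool's x, y, z in cm, a list of three; "angular": the turn, a rotation vector about the tool's x, y, z in rad, a list of three; "claw": the opening, from -1 (shut) to 1 (fully open). A call has 1 to 10 rows; each row shifts and turns the commanded pose from where the row before left it, along the tool's axes as they then stand; what a row does not reach is not made up. A row lasts 1/12 s, in which the tool goes at most 41.7 mm and 7.16 degrees, less where a joint would pass 70% of its speed; a pose out of reach is approached as far as the arm can. A call with a gripper value outside its range is refused whole. The fingers move at their own pace and stop on an object; FORCE is the grip in N (left out, the last holds). Time passes only in rows, so rows that do not move let the fingers close. It gives the time, the measured TCP pose, the force, the opening and the grip force at its end, in the units of the state.
- manip.sense(): the state, without advancing time (a new reading comes with each control period).
- viewer.snapshot(name): name is "scene" or "top" or "wrist"; returns the picture (420x560x3 uint8, blue, green, red); there is no depth.
- viewer.calibration(name): a dict with "fov_y" (degrees; the focal length in pixels is half the picture's height over the tangent of half this angle, whatever the lens; pixels are square), "cx", "cy" (the principal point, pixels), "T" (4x4, takes a point from camera to world coordinates); the wrist camera has in their place "tool_from_camera" (4x4, takes a point from camera to tool coordinates, whose origin is the TCP and whose axes are the flange's). Camera axes: x right, y up, looking along -z (the intrinsics and any distortion apply to the point x, -y, -z); pixel columns grow to the right and rows downward; lengths in m; the calibration is good to about 2 mm. A picture is of the moment at which its call begins: read the wrist's pose just before it. calibration takes no time and is no camera call.
- ticket.sign_off(): hands the job in; it is judged then, once.
The state is a dict: "t": time; "q": joint angles; "qd": joint speeds; "tau": joint torques, N m; "tcp_pos": TCP position; "tool_rot": TCP orientation; "force": force on the tool from outside, world axes, zero at the start; "ft_torque": the same for the moment, N m; "finger_gap": opening from 0.0 (shut) to 1.0 (fully open); "gripper_force": force on a finger pad.
Only numpy, scipy, OpenCV 4.12 (cv2) and the standard library are available. Lean on these libraries where they do the work, as an engineer would, in place of code of your own. Each camera call takes 0.05 s, during which the arm holds its last target. There are 200 camera calls.

TASK

A porcelain dish has broken on the cold hotplate: stand each whole crucible from its top plate upright on the grey tool board, and push every shard off the plate into the steel waste tray with the scraper block (neither the gripper nor the pen may touch the shards). Then take the contact pen for the five-point check: touch its tip lightly inside each ringed point and hold it there about two seconds, first the centre, then the four outer points clockwise as seen from above, starting with the one at the corner by the control dial. Finish with the scraper and the pen back on the tool board beside the crucibles, and leave the sample jar, the little dish and the beaker standing where they are.

Things in the scene. Friction and masses are not known exactly. Their poses are not given: they have to be found in the camera images.
- hotplate: Fixed hotplate. Square, flat, rigid dark steel top plate 220 x 220 mm, no rim, upper face 88 mm up. White housing below, flush with it at the sides (y +-110 mm). Control panel (to x -165 mm, under 75 mm high) on the -x side, facing the robot, with a black 48 mm dial at its left (y +55) and a display at its right. Origin on the bench under the plate's centre; x away from the panel, y left, z up.
- plate (a point): Centre of the top plate's upper face, 88 mm above the bench; axes as the hotplate.
- point0 (a point): First test point: a thin white ring 25 mm in outer diameter, 20 mm inner, with a dot in its middle, printed flush on the plate at its centre. This is the ring's centre, on the plate's surface.
- point1 (a point): Second test point: like ring at the plate's corner by the dial (hotplate x -70, y +70 mm).
- point2 (a point): Third test point, next clockwise seen from above: like ring at the far left corner (x +70, y +70 mm).
- point3 (a point): Fourth test point: like ring at the far right corner (x +70, y -70 mm).
- point4 (a point): Fifth test point: like ring at the near right corner (x -70, y -70 mm).
- tray: Fixed open stainless waste tray, 270 (x) by 200 (y) by 45 mm high, walls 4 mm. It stands against the hotplate's left (+y) or right (-y) side by chance, aligned with it, its near wall close under the plate's edge, so that what is pushed over that edge drops in. Origin on the bench under its centre; axes parallel to the hotplate's. A loose rubber stopper in it does not matter.
- board: Fixed grey tool board, 310 (x) by 200 (y) by 8 mm thick, against the hotplate's other side. Origin on the bench under its centre; axes parallel to the hotplate's. The scraper stands near its front (x about -88 mm), the pen lies across its middle (x about 0), both about along y; the part from x +45 mm to its far edge (+155) is free for the crucibles.
- scraper: Loose scraper block, about 0.18 kg, standing on its foot: white foot 140 (x, the blade's length) by 36 (y) by 18 mm high; on it a black upright grip rib 90 (x) by 22 (y) mm, from 18 to 65 mm above the underside. Origin at the middle of the underside; z up. Grip it across the 22 mm rib (fingers closing along its y). Its long sides push the shards.
- pen: Loose contact pen, about 70 g: black handle 112 (x) by 24 (y) by 22 (z) mm and a rigid straight steel stem, 9 mm thick, with a 10 mm ball tip; 174 mm long. Origin at the handle's middle (11 mm above what it lies on); x points to the tip; centre of mass 10 to 20 mm ahead. Grip the handle across its 24 mm from above; lean the tool 25 to 40 degrees to bring the tip down. The tip does not give.
- pen_tip (a point): Centre of the pen's ball tip, radius 5 mm, on the pen's axis 113 mm ahead of its origin.
- shard0: Loose shard of broken white porcelain, irregular and flat, 30 to 45 mm across and 9 mm thick, 16 g, lying on the hotplate's plate (may be absent: 3 to 6 of the six are there). Origin near the middle of its underside.
- shard1: Loose shard of broken white porcelain, irregular and flat, 30 to 45 mm across and 9 mm thick, 16 g, lying on the hotplate's plate (may be absent: 3 to 6 of the six are there). Origin near the middle of its underside.
- shard2: Loose shard of broken white porcelain, irregular and flat, 30 to 45 mm across and 9 mm thick, 16 g, lying on the hotplate's plate (may be absent: 3 to 6 of the six are there). Origin near the middle of its underside.
- shard3: Loose shard of broken white porcelain, irregular and flat, 30 to 45 mm across and 9 mm thick, 16 g, lying on the hotplate's plate (may be absent: 3 to 6 of the six are there). Origin near the middle of its underside.
- shard4: Loose shard of broken white porcelain, irregular and flat, 30 to 45 mm across and 9 mm thick, 16 g, lying on the hotplate's plate (may be absent: 3 to 6 of the six are there). Origin near the middle of its underside.
- shard5: Loose shard of broken white porcelain, irregular and flat, 30 to 45 mm across and 9 mm thick, 16 g, lying on the hotplate's plate (may be absent: 3 to 6 of the six are there). Origin near the middle of its underside.
- crucible0: Loose whole white porcelain crucible, an open cup 52 mm across the mouth, 50 mm high, wall 4 mm, 90 g, standing on the hotplate's plate among the shards (one or two of the two are there; it may stand a few mm from the other or from a shard). Origin under its centre; z up. Gripped round the outside, high enough to clear the 9 mm shards.
- crucible1: Loose whole white porcelain crucible, an open cup 52 mm across the mouth, 50 mm high, wall 4 mm, 90 g, standing on the hotplate's plate among the shards (one or two of the two are there; it may stand a few mm from the other or from a shard). Origin under its centre; z up. Gripped round the outside, high enough to clear the 9 mm shards.
- jar: Bystander: amber sample jar 54 mm across, 65 mm tall, on the bench near the robot, left. Origin under its centre.
- dish: Bystander: small white porcelain dish 68 mm across, 26 mm high, on the bench near the robot, right. Origin under its centre.
- beaker: Bystander: beaker 72 mm across, 95 mm tall, on the bench behind the hotplate. Origin under its centre.
Things that resemble listed ones, but are neither listed nor needed, are in the scene too. There is more than one size of the pen; the one meant has the size given above.

How it is judged:
On the way, in this order (a step that is already met when the one before it is completed fails the run):
1. the plate is clear: every crucible present stands upright on the tool board and every shard present lies in the waste tray (x of shard0 in the frame of tray between -0.133 and 0.133 m and y of shard0 in the frame of tray between -0.098 and 0.098 m and z of shard0 in the frame of tray between -0.005 and 0.045 m and x of shard1 in the frame of tray between -0.133 and 0.133 m and y of shard1 in the frame of tray between -0.098 and 0.098 m and z of shard1 in the frame of tray between -0.005 and 0.045 m and x of shard2 in the frame of tray between -0.133 and 0.133 m and y of shard2 in the frame of tray between -0.098 and 0.098 m and z of shard2 in the frame of tray between -0.005 and 0.045 m and x of shard3 in the frame of tray between -0.133 and 0.133 m and y of shard3 in the frame of tray between -0.098 and 0.098 m and z of shard3 in the frame of tray between -0.005 and 0.045 m and x of shard4 in the frame of tray between -0.133 and 0.133 m and y of shard4 in the frame of tray between -0.098 and 0.098 m and z of shard4 in the frame of tray between -0.005 and 0.045 m and x of shard5 in the frame of tray between -0.133 and 0.133 m and y of shard5 in the frame of tray between -0.098 and 0.098 m and z of shard5 in the frame of tray between -0.005 and 0.045 m and x of crucible0 in the frame of board between -0.145 and 0.145 m and y of crucible0 in the frame of board between -0.092 and 0.092 m and z of crucible0 in the frame of board between -0.005 and 0.03 m and angle between each of crucible0, crucible1's own z axis and vertical below 0.2 rad and x of crucible1 in the frame of board between -0.145 and 0.145 m and y of crucible1 in the frame of board between -0.092 and 0.092 m and z of crucible1 in the frame of board between -0.005 and 0.03 m), for 0.2 s.
2. the pen's tip rests on the plate inside the ring of point0 (centre) for 1.2 s: tip within 11 mm of the ring's centre, contact above 0.15 N, pen held (horizontal distance between pen_tip and point0 below 0.011 m and height (world z) of pen_tip below 0.098 m and contact force between pen and hotplate above 0.15 N and contact force between the fingers and pen above 0.3 N), for 1.2 s.
3. the pen's tip rests on the plate inside the ring of point1 (outer point at the dial's corner) for 1.2 s: tip within 11 mm of the ring's centre, contact above 0.15 N, pen held (horizontal distance between pen_tip and point1 below 0.011 m and height (world z) of pen_tip below 0.098 m and contact force between pen and hotplate above 0.15 N and contact force between the fingers and pen above 0.3 N), for 1.2 s.
4. the pen's tip rests on the plate inside the ring of point2 (next outer point clockwise) for 1.2 s: tip within 11 mm of the ring's centre, contact above 0.15 N, pen held (horizontal distance between pen_tip and point2 below 0.011 m and height (world z) of pen_tip below 0.098 m and contact force between pen and hotplate above 0.15 N and contact force between the fingers and pen above 0.3 N), for 1.2 s.
5. the pen's tip rests on the plate inside the ring of point3 (third outer point clockwise) for 1.2 s: tip within 11 mm of the ring's centre, contact above 0.15 N, pen held (horizontal distance between pen_tip and point3 below 0.011 m and height (world z) of pen_tip below 0.098 m and contact force between pen and hotplate above 0.15 N and contact force between the fingers and pen above 0.3 N), for 1.2 s.
6. the pen's tip rests on the plate inside the ring of point4 (last outer point clockwise) for 1.2 s: tip within 11 mm of the ring's centre, contact above 0.15 N, pen held (horizontal distance between pen_tip and point4 below 0.011 m and height (world z) of pen_tip below 0.098 m and contact force between pen and hotplate above 0.15 N and contact force between the fingers and pen above 0.3 N), for 1.2 s.
At the end, for the whole second after the job is handed in: Crucibles present stand upright (within 0.2 rad) on the tool board, centres 8 mm or more inside its edges; shards present lie in the waste tray below its rim; scraper and pen rest on the board, origins 5 mm or more inside its edges and less than 60 and 50 mm up (all of step 1 and x of scraper in the frame of board between -0.15 and 0.15 m and y of scraper in the frame of board between -0.095 and 0.095 m and z of scraper in the frame of board between -0.005 and 0.06 m and x of pen in the frame of board between -0.15 and 0.15 m and y of pen in the frame of board between -0.095 and 0.095 m and z of pen in the frame of board between -0.005 and 0.05 m and linear speed of each of scraper, pen below 0.03 m/s); the robot touches nothing.
It fails at once if gripper or arm touches a shard (over 0.5 N) (contact force between any of the fingers, the arm and shard0 above 0.5 N or contact force between any of the fingers, the arm and shard1 above 0.5 N or contact force between any of the fingers, the arm and shard2 above 0.5 N or contact force between any of the fingers, the arm and shard3 above 0.5 N or contact force between any of the fingers, the arm and shard4 above 0.5 N or contact force between any of the fingers, the arm and shard5 above 0.5 N).
It fails at once if the pen is used on a shard (over 0.5 N) (contact force between pen and shard0 above 0.5 N or contact force between pen and shard1 above 0.5 N or contact force between pen and shard2 above 0.5 N or contact force between pen and shard3 above 0.5 N or contact force between pen and shard4 above 0.5 N or contact force between pen and shard5 above 0.5 N).
It fails at once if pen pressed on the hotplate with over 30 N (contact force between pen and hotplate above 30 N).
It fails at once if a bystander (jar, dish, beaker) moved over 30 mm or tipped over (distance of any of jar, dish, beaker from where it was at the start of the episode above 0.03 m or angle between any of jar, dish, beaker's own z axis and vertical above 0.3 rad).
Of shard0, shard1, shard2, shard3, shard4, shard5 only 3 to 6 are there at a start; the rules pass over those that are not, and their reading is None.
Of crucible0, crucible1 only 1 to 2 are there at a start; the rules pass over those that are not, and their reading is None.
At some moment in a run one of scraper, pen may be knocked a few centimetres aside while the robot is not near it.
It also fails if it takes over 210 s, if anything falls off the work surface, if the arm or the gripper's body presses on something with over 40 N, if the wrist force passes 120 N, or if a joint passes its speed limit or range.

## Working session

There is one attempt and no reset: what is moved stays moved. The work goes in short steps, Python scripts to look and compute and a shell command to move; the robot and the scene stay as the last step left them, time stands still between calls to the robot, and variables do not carry over. Pictures are saved under pics/ and viewed, at most 14 in all, crops included, and the job is handed in when it is done.

```bash
ls; mkdir -p pics
python3 - <<'E'
from station import manip, viewer
import cv2,json
print(manip.sense(), manip.pinch_z)
for n in ("scene","top","wrist"):
    c=viewer.calibration(n); print(n,c)
for n in ("scene","top"):
    cv2.imwrite(f"pics/{n}0.png",viewer.snapshot(n))
E
```

```text
pics
{'t': 0.0, 'q': array([-1.37752350e+00,  5.28447960e-01,  1.43389051e+00,  1.49143956e-05,
        1.18136100e+00, -1.78527043e-01]), 'qd': array([ 0.00121997,  0.0018612 , -0.00025393, -0.00055077, -0.00053662,
        0.00013978]), 'tau': array([ 3.19894407e-04, -4.42341828e+01, -1.78025651e+01, -1.98696875e-04,
        8.45996401e-03, -1.38157031e-05]), 'tcp_pos': array([ 0.22693764, -0.58159584,  0.23034853]), 'tool_rot': array([ 9.82770292e-01,  1.84828145e-01, -8.70960115e-07, -1.05343346e-03]), 'force': array([ 0.06247228, -0.56170653, -0.63991824]), 'ft_torque': array([ 0.01277335, -0.01240494,  0.04255568]), 'gripper_force': 0.0, 'finger_gap': 0.9969815504362892} 0.0187
scene {'fov_y': 43.43859875831311, 'cx': 278.2471870394892, 'cy': 204.0576779839431, 'T': array([[-0.44401273, -0.56945971,  0.69178634,  1.43441348],
       [ 0.89601158, -0.28562686,  0.33997138,  0.4405087 ],
       [ 0.00399276,  0.77080019,  0.63706445,  0.91937368],
       [ 0.        ,  0.        ,  0.        ,  1.        ]])}
top {'fov_y': 55.10503116616016, 'cx': 275.4719991421269, 'cy': 207.49090976252924, 'T': array([[-0.01129668,  0.98590347, -0.16693329,  0.36205895],
       [-0.99987769, -0.01294324, -0.0087789 , -0.02128706],
       [-0.01081581,  0.1668137 ,  0.98592911,  1.01526647],
       [ 0.        ,  0.        ,  0.        ,  1.        ]])}
wrist {'fov_y': 71.30591496682672, 'cx': 286.19059757464663, 'cy': 209.50319429651867, 'tool_from_camera': array([[ 1.70891130e-04,  9.64952409e-01,  2.62424883e-01,
         6.64879218e-02],
       [ 9.99999586e-01,  6.95487055e-05, -9.06934766e-04,
        -1.23268654e-03],
       [-8.93400198e-04,  2.62424929e-01, -9.64951998e-01,
        -1.42444574e-01],
       [ 0.00000000e+00,  0.00000000e+00,  0.00000000e+00,
         1.00000000e+00]])}
```

View pics/top0.png

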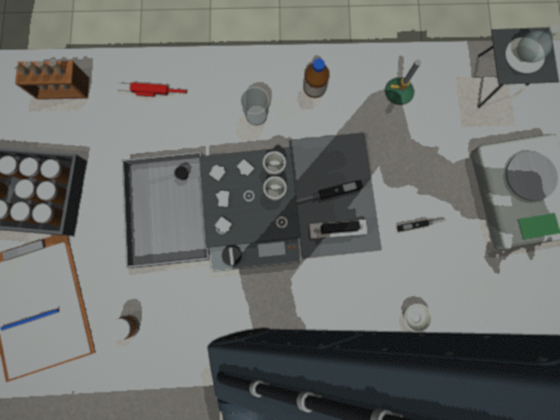

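View pics/scene0.png

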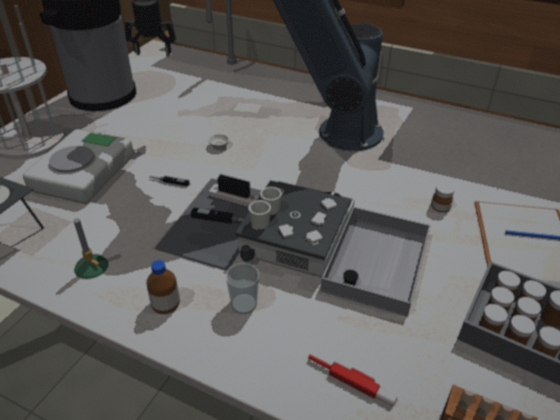

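```bash
cat > h.py <<'E'
import numpy as np, cv2
from scipy.spatial.transform import Rotation as R
from station import manip, viewer
def pose():
    s=manip.sense(); T=np.eye(4); T[:3,:3]=R.from_quat(s["tool_rot"]).as_matrix(); T[:3,3]=s["tcp_pos"]; return T
def cam(name,T=None):
    c=viewer.calibration(name); M=c["T"] if name!="wrist" else (pose() if T is None else T)@c["tool_from_camera"]
    return 210/np.tan(np.radians(c["fov_y"]/2)),c["cx"],c["cy"],np.array(M)
def ray(C,u,v):
    f,cx,cy,M=C; d=M[:3,:3]@np.array([(u-cx)/f,-(v-cy)/f,-1]); return M[:3,3],d
def hit(C,u,v,z):
    o,d=ray(C,u,v); return o+d*(z-o[2])/d[2]
def proj(C,p):
    f,cx,cy,M=C; q=M[:3,:3].T@(np.asarray(p)-M[:3,3]); return np.array([cx-f*q[0]/q[2],cy+f*q[1]/q[2]])
def tri(obs):  # [(C,u,v)...] -> point, residual
    A=np.zeros((3,3));b=np.zeros(3);L=[]
    for C,u,v in obs:
        o,d=ray(C,u,v); d=d/np.linalg.norm(d); P=np.eye(3)-np.outer(d,d); A+=P;b+=P@o;L.append((P,o))
    x=np.linalg.solve(A,b); return x,[float(np.linalg.norm(P@(x-o))) for P,o in L]
def down(yaw): # tool z down, tool x at world angle yaw
    c,s=np.cos(yaw),np.sin(yaw); return np.array([[c,s,0],[s,-c,0],[0,0,-1.]])
def delta(p,Rm=None,T=None):
    """slide cm in tool axes (current), then rotvec in tool axes"""
    T=pose() if T is None else T
    s=T[:3,:3].T@(np.asarray(p)-T[:3,3])*100
    r=R.from_matrix(T[:3,:3].T@Rm).as_rotvec() if Rm is not None else np.zeros(3)
    print("slide",s.round(2),"rot",r.round(4),"deg",np.degrees(np.linalg.norm(r)).round(1)); return s,r
E
python3 - <<'E'
from h import *
C=cam("top")
for n,u,v,z in [("pt1?",232,198,.088),("plTL",205,155,.088),("plTR",290,150,.088),("plBR",298,243,.088),("plBL",208,247,.088),("c1",274,161,.138),("c2",274,188,.138),("brdTR",368,134,.008),("brdBR",380,250,.008),("trayTL",124,160,.045),("trayBL",128,266,.045),("pen",338,190,.02),("scr",340,228,.07)]:
    print(n,hit(C,u,v,z).round(3))
delta([.36,-.06,.33],down(0))
E
```

```text
pt1? [0.543 0.089 0.088]
plTL [0.649 0.154 0.088]
plTR [ 0.658 -0.049  0.088]
plBR [ 0.436 -0.064  0.088]
plBL [0.429 0.143 0.088]
c1 [ 0.617 -0.011  0.138]
c2 [ 0.555 -0.011  0.138]
brdTR [ 0.724 -0.256  0.008]
brdBR [ 0.422 -0.271  0.008]
trayTL [0.652 0.365 0.045]
trayBL [0.389 0.342 0.045]
pen [ 0.573 -0.171  0.02 ]
scr [ 0.471 -0.164  0.07 ]
slide [ 31.35 -43.79  -9.86] rot [-0.002  -0.      0.3718] deg 21.3
```

```bash
python3 -m creep '[{"slide":[3.06,-2.48,-0.76],"angular":[0,0,0],"claw":1},{"slide":[3.06,-2.48,-0.76],"angular":[0,0,0],"claw":1},{"slide":[3.06,-2.48,-0.76],"angular":[0,0,0],"claw":1},{"slide":[3.06,-2.48,-0.76],"angular":[0,0,0],"claw":1},{"slide":[3.06,-2.48,-0.76],"angular":[0,0,0],"claw":1},{"slide":[3.06,-2.48,-0.76],"angular":[0,0,0],"claw":1},{"slide":[3.06,-2.48,-0.76],"angular":[0,0,0],"claw":1},{"slide":[3.06,-2.48,-0.76],"angular":[0,0,0],"claw":1},{"slide":[3.06,-2.48,-0.76],"angular":[0,0,0],"claw":1},{"slide":[3.06,-2.48,-0.76],"angular":[0,0,0],"claw":1}]'
python3 -m creep '[{"slide":[3.06,-2.48,-0.76],"angular":[0,0,0],"claw":1},{"slide":[3.06,-2.48,-0.76],"angular":[0,0,0],"claw":1},{"slide":[3.06,-2.48,-0.76],"angular":[0,0,0],"claw":1},{"slide":[3.06,-2.48,-0.76],"angular":[0,0,0],"claw":1},{"slide":[3.06,-2.48,-0.76],"angular":[0,0,0],"claw":1},{"slide":[3.06,-2.48,-0.76],"angular":[0,0,0],"claw":1},{"slide":[3.06,-2.48,-0.76],"angular":[0,0,0],"claw":1},{"slide":[0,0,0],"angular":[0,0,0.124],"claw":1},{"slide":[0,0,0],"angular":[0,0,0.124],"claw":1},{"slide":[0,0,0],"angular":[0,0,0.124],"claw":1}]'
python3 -m creep '[{"slide":[0,0,0],"angular":[0,0,0],"claw":1},{"slide":[0,0,0],"angular":[0,0,0],"claw":1}]'
python3 - <<'E'
from h import *
np.save("w1T.npy",pose()); im=viewer.snapshot("wrist"); cv2.imwrite("pics/w1.png",im); cv2.imwrite("pics/w1b.png",cv2.resize(im,(800,600)))
print(pose()[:3].round(3))
E
```

```text
t: 0.93
tcp_pos: [0.4224, -0.238, 0.3074]
tool_rot: [0.983, 0.185, -0.0, -0.0]
force: [-0.2, -0.3, -0.6]
finger_gap: 0.996
gripper_force: 0.0
t: 1.77
tcp_pos: [0.5585, 0.0008, 0.36]
tool_rot: [1.0, -0.002, -0.001, -0.0]
force: [1.3, -0.8, -0.5]
finger_gap: 0.997
gripper_force: 0.0
t: 1.93
tcp_pos: [0.5583, -0.0003, 0.36]
tool_rot: [1.0, 0.002, -0.001, -0.0]
force: [-0.4, 0.6, 0.1]
finger_gap: 1.002
gripper_force: 0.0
[[ 1.     0.003 -0.001  0.558]
 [ 0.003 -1.     0.    -0.   ]
 [-0.001 -0.    -1.     0.36 ]]
```

View pics/w1b.png

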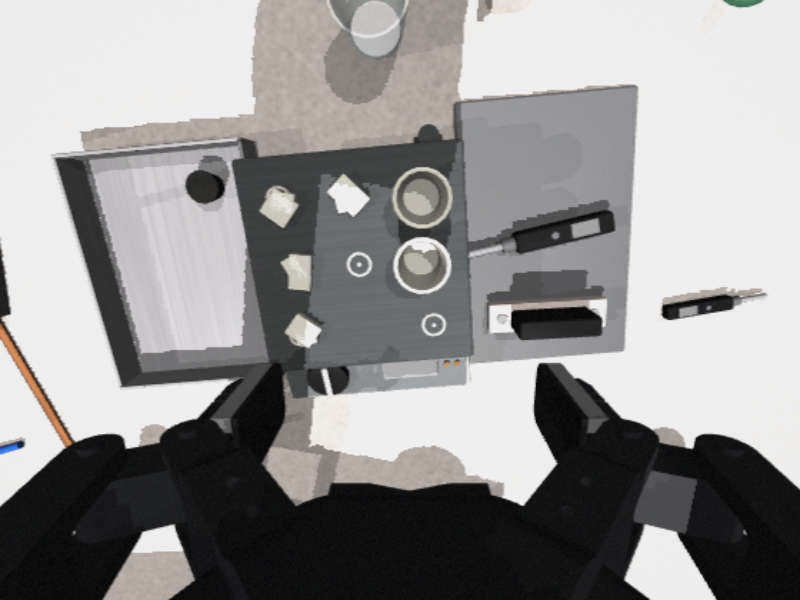

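```bash
cat > px.py <<'E'
from h import *
E
python3 - <<'E'
from h import *
C=cam("wrist",np.load("w1T.npy")); k=1/1.42857; D=cam("top")
for n,u,v,z in [("p0",359,264.5,.088),("p4",433,324,.088),("plTL",233,159,.088),("plTR",462,140,.088),("plBR",471,356,.088),("plBL",268,362,.088),("c1",422,197,.138),("c2",421,265,.138),("s",280,206,.09),("s",348,196,.09),("s",297,271,.09),("s",304,330,.09),
 ("pen handle back",613,220,.02),("pen handle front",515,243,.02),("rib L",514,325,.073),("rib R",601,324,.073),("footL",488,320,.026),("footR",606,308,.026),("bTL",456,103,.008),("bTR",636,86,.008),("bBR",624,350,.008)]:
    p=hit(C,u*k,v*k,z); print(n,p.round(4),proj(D,p).round(0))
a=hit(C,359*k,264.5*k,.088);b=hit(C,433*k,324*k,.088);d=a-b;print(np.linalg.norm(d),np.degrees(np.arctan2(d[1],d[0]))-45)
im=viewer.snapshot("top"); cv2.imwrite("pics/top1.png",im)
E
```

```text
p0 [0.5475 0.0506 0.088 ] [248. 196.]
p4 [ 0.4848 -0.0249  0.088 ] [281. 222.]
plTL [0.6477 0.1663 0.088 ] [200. 155.]
plTR [ 0.6652 -0.0485  0.088 ] [290. 147.]
plBR [ 0.4489 -0.0661  0.088 ] [299. 237.]
plBL [0.4413 0.151  0.088 ] [205. 242.]
c1 [ 0.6149 -0.0103  0.138 ] [274. 162.]
c2 [ 0.5565 -0.0101  0.138 ] [274. 187.]
s [0.6047 0.1249 0.09  ] [217. 172.]
s [0.6143 0.059  0.09  ] [245. 168.]
s [0.541  0.1128 0.09  ] [222. 199.]
s [0.4784 0.1097 0.09  ] [223. 225.]
pen handle back [ 0.5871 -0.2315  0.02  ] [362. 184.]
pen handle front [ 0.5606 -0.1219  0.02  ] [319. 195.]
rib L [ 0.4788 -0.1135  0.073 ] [318. 225.]
rib R [ 0.4803 -0.2076  0.073 ] [358. 224.]
footL [ 0.4691 -0.0945  0.026 ] [309. 231.]
footR [ 0.4845 -0.2338  0.026 ] [365. 224.]
bTL [ 0.7108 -0.0502  0.008 ] [289. 140.]
bTR [ 0.7283 -0.2433  0.008 ] [363. 133.]
bBR [ 0.4238 -0.2726  0.008 ] [381. 249.]
0.09813721148015284 5.27817592543321
```

```bash
cat >> h.py <<'E'
YAW=np.radians(5.0); H0=np.array([.5475,.0506]); B0=np.array([.567,-.158])
ux=np.array([np.cos(YAW),np.sin(YAW)]); uy=np.array([-np.sin(YAW),np.cos(YAW)])
hp=lambda x,y: H0+x*ux+y*uy
bd=lambda x,y: B0+x*ux+y*uy
tohp=lambda p: np.array([(p[:2]-H0)@ux,(p[:2]-H0)@uy])
tobd=lambda p: np.array([(p[:2]-B0)@ux,(p[:2]-B0)@uy])
E
python3 - <<'E'
from h import *
C=cam("wrist",np.load("w1T.npy")); k=.7; D=cam("top")
for n,a,b in [("c1",(422,197),(274,161)),("c2",(421,265),(274,187.5)),("pen",(564,231),(339,190)),("rib",(557.5,324.5),(340,227)),("p0",(359,264.5),(248.5,196))]:
    print(n,*tri([(C,a[0]*k,a[1]*k),(D,*b)]))
for p in [(.6047,.1249),(.6143,.059),(.541,.1128),(.4784,.1097)]: print(tohp(np.array(p)).round(3))
print("place",bd(.112,.045),bd(.112,-.045)); print(manip.sense()["q"])
delta([.615,-.0103,.20]);delta([.615,-.0103,.104])
E
```

```text
c1 [ 0.61512051 -0.01078869  0.14397644] [0.000642925472511534, 0.0006429254725115264]
c2 [ 0.55619885 -0.01043265  0.13623703] [0.00025221930387669695, 0.0002522193038767004]
pen [ 0.57377005 -0.174326    0.02269907] [0.0018919319078797513, 0.0018919319078797793]
rib [ 0.47473406 -0.16613646  0.05851406] [0.00014462406525828913, 0.00014462406525818396]
p0 [0.5473879  0.05036407 0.08762481] [0.0003018121211247244, 0.00030181212112474434]
[0.063 0.069]
[0.067 0.003]
[-0.001  0.063]
[-0.064  0.065]
place [ 0.6746518 -0.1034098] [ 0.68249581 -0.19306732]
[-2.01266954e-01  3.10834540e-01  1.42545999e+00 -1.42179534e-05
  1.40595879e+00  1.36758976e+00]
slide [ 5.67  0.98 16.02] rot [0. 0. 0.] deg 0.0
slide [ 5.68  0.98 25.62] rot [0. 0. 0.] deg 0.0
```

```bash
python3 -m creep '[{"slide":[1.42,0.26,3.2],"angular":[0,0,0],"claw":0.7},{"slide":[1.42,0.26,3.2],"angular":[0,0,0],"claw":0.7},{"slide":[1.42,0.26,3.2],"angular":[0,0,0],"claw":0.7},{"slide":[1.42,0.26,3.2],"angular":[0,0,0],"claw":0.7},{"slide":[0,0,3.2],"angular":[0,0,0],"claw":0.7},{"slide":[0,0,2.4],"angular":[0,0,0],"claw":0.7},{"slide":[0,0,2.4],"angular":[0,0,0],"claw":0.7},{"slide":[0,0,2.4],"angular":[0,0,0],"claw":0.7},{"slide":[0,0,2.4],"angular":[0,0,0],"claw":0.7},{"slide":[0,0,0],"angular":[0,0,0],"claw":0.7}]' 40
python3 -m creep '[{"slide":[0,0,0],"angular":[0,0,0],"claw":-0.5},{"slide":[0,0,0],"angular":[0,0,0],"claw":-0.5},{"slide":[0,0,0],"angular":[0,0,0],"claw":-0.5},{"slide":[0,0,0],"angular":[0,0,0],"claw":-0.5},{"slide":[0,0,0],"angular":[0,0,0],"claw":-0.5},{"slide":[0,0,0],"angular":[0,0,0],"claw":-0.5}]' 40
```

```text
t: 2.87
tcp_pos: [0.6118, -0.0107, 0.0997]
tool_rot: [1.0, 0.0, -0.005, -0.001]
force: [0.2, 0.6, -0.1]
finger_gap: 0.85
gripper_force: 0.0
t: 3.37
tcp_pos: [0.6161, -0.011, 0.1058]
tool_rot: [1.0, -0.0, 0.001, 0.0]
force: [-0.6, -0.7, 1.7]
finger_gap: 0.576
gripper_force: 41.6
```

```bash
python3 -m creep '[{"slide":[0,0,-2],"angular":[0,0,0],"claw":-0.5},{"slide":[0,0,-2.5],"angular":[0,0,0],"claw":-0.5},{"slide":[0,0,-2.5],"angular":[0,0,0],"claw":-0.5},{"slide":[1.95,3.08,0],"angular":[0,0,0],"claw":-0.5},{"slide":[1.95,3.08,0],"angular":[0,0,0],"claw":-0.5},{"slide":[1.95,3.08,0],"angular":[0,0,0],"claw":-0.5},{"slide":[0,0,3],"angular":[0,0,0],"claw":-0.5},{"slide":[0,0,3],"angular":[0,0,0],"claw":-0.5},{"slide":[0,0,3],"angular":[0,0,0],"claw":-0.5},{"slide":[0,0,2.5],"angular":[0,0,0],"claw":-0.5}]'
python3 -m creep '[{"slide":[0,0,1.5],"angular":[0,0,0],"claw":-0.5},{"slide":[0,0,1],"angular":[0,0,0],"claw":-0.5},{"slide":[0,0,0.6],"angular":[0,0,0],"claw":-0.5},{"slide":[0,0,0],"angular":[0,0,0],"claw":-0.5},{"slide":[0,0,0],"angular":[0,0,0],"claw":-0.5}]'
```

```text
t: 4.2
tcp_pos: [0.673, -0.1035, 0.0577]
tool_rot: [1.0, -0.0, -0.001, -0.0]
force: [-0.6, -0.4, -1.2]
finger_gap: 0.575
gripper_force: 41.8
t: 4.62
tcp_pos: [0.6755, -0.1078, 0.0293]
tool_rot: [1.0, 0.0, 0.002, 0.003]
force: [0.8, -9.7, -1.7]
finger_gap: 0.574
gripper_force: 47.3
```

```bash
python3 -m creep '[{"slide":[0,0,-1.5],"angular":[0,0,0],"claw":-0.5},{"slide":[0,2.6,0],"angular":[0,0,0],"claw":-0.5},{"slide":[0,0,0],"angular":[0,0,0],"claw":-0.5},{"slide":[0,0,1],"angular":[0,0,0],"claw":-0.5},{"slide":[0,0,0.5],"angular":[0,0,0],"claw":-0.5},{"slide":[0,0,0],"angular":[0,0,0],"claw":-0.5},{"slide":[0,0,0],"angular":[0,0,0],"claw":-0.5}]'
```

```text
t: 5.2
tcp_pos: [0.6728, -0.128, 0.0272]
tool_rot: [1.0, 0.0, -0.001, -0.001]
force: [1.0, -0.8, -0.2]
finger_gap: 0.575
gripper_force: 46.9
```

```bash
python3 -m creep '[{"slide":[0,0,0.15],"angular":[0,0,0],"claw":-0.5},{"slide":[0,0,0],"angular":[0,0,0],"claw":-0.5},{"slide":[0,0,0],"angular":[0,0,0],"claw":-0.5}]'
python3 -m creep '[{"slide":[0,0,0.12],"angular":[0,0,0],"claw":-0.5},{"slide":[0,0,0],"angular":[0,0,0],"claw":-0.5},{"slide":[0,0,0],"angular":[0,0,0],"claw":-0.5}]'
```

```text
t: 5.45
tcp_pos: [0.6739, -0.1289, 0.027]
tool_rot: [1.0, 0.0, -0.0, -0.0]
force: [-0.1, -1.0, -1.3]
finger_gap: 0.569
gripper_force: 46.9
t: 5.7
tcp_pos: [0.6739, -0.1293, 0.0259]
tool_rot: [1.0, -0.0, 0.0, 0.0]
force: [0.2, -0.8, -0.5]
finger_gap: 0.575
gripper_force: 46.9
```

```bash
python3 -m creep '[{"slide":[0,0,0.1],"angular":[0,0,0],"claw":0.6},{"slide":[0,0,0],"angular":[0,0,0],"claw":0.6},{"slide":[0,0,0],"angular":[0,0,0],"claw":0.6},{"slide":[0,0,0],"angular":[0,0,0],"claw":0.6},{"slide":[0,0,-2],"angular":[0,0,0],"claw":0.6},{"slide":[0,0,-3.5],"angular":[0,0,0],"claw":0.6},{"slide":[0,0,-3.5],"angular":[0,0,0],"claw":0.6},{"slide":[0,0,-3.5],"angular":[0,0,0],"claw":0.6},{"slide":[0,0,-3.5],"angular":[0,0,0],"claw":0.6},{"slide":[0,0,-3.5],"angular":[0,0,0],"claw":0.6}]'
python3 -m creep '[{"slide":[-2.35,-2.37,0],"angular":[0,0,0],"claw":0.7},{"slide":[-2.35,-2.37,0],"angular":[0,0,0],"claw":0.7},{"slide":[-2.35,-2.37,0],"angular":[0,0,0],"claw":0.7},{"slide":[-2.35,-2.37,0],"angular":[0,0,0],"claw":0.7},{"slide":[-2.35,-2.37,0],"angular":[0,0,0],"claw":0.7},{"slide":[0,0,0],"angular":[0,0,-0.1184],"claw":0.7},{"slide":[0,0,0],"angular":[0,0,-0.1184],"claw":0.7},{"slide":[0,0,0],"angular":[0,0,-0.1184],"claw":0.7},{"slide":[0,0,0],"angular":[0,0,-0.1184],"claw":0.7},{"slide":[0,0,0],"angular":[0,0,-0.1184],"claw":0.7}]'
python3 -m creep '[{"slide":[0,0,0],"angular":[0,0,-0.1184],"claw":0.7},{"slide":[0,0,0],"angular":[0,0,-0.1184],"claw":0.7},{"slide":[0,0,0],"angular":[0,0,-0.1184],"claw":0.7},{"slide":[0,0,0],"angular":[0,0,-0.1184],"claw":0.7},{"slide":[0,0,0],"angular":[0,0,-0.1184],"claw":0.7},{"slide":[0,0,0],"angular":[0,0,-0.1184],"claw":0.7},{"slide":[0,0,0],"angular":[0,0,-0.1184],"claw":0.7},{"slide":[0,0,0],"angular":[0,0,-0.1184],"claw":0.7},{"slide":[0,0,0],"angular":[0,0,-0.1184],"claw":0.7},{"slide":[0,0,0],"angular":[0,0,0],"claw":0.7}]'
python3 - <<'E'
from h import *
manip.sense()
np.save("w2T.npy",pose()); im=viewer.snapshot("wrist"); cv2.imwrite("pics/w2.png",im)
print(pose()[:3].round(4)); delta([.5564,-.0103,.104],down(np.radians(95)))
E
```

```text
t: 6.53
tcp_pos: [0.6735, -0.1292, 0.2216]
tool_rot: [1.0, -0.0, -0.0, -0.0]
force: [0.5, 0.6, 0.7]
finger_gap: 0.802
gripper_force: 0.0
t: 7.37
tcp_pos: [0.5563, -0.0106, 0.2201]
tool_rot: [0.956, 0.295, 0.0, 0.0]
force: [0.4, -0.0, 0.1]
finger_gap: 0.847
gripper_force: 0.0
t: 8.2
tcp_pos: [0.5563, -0.0108, 0.22]
tool_rot: [0.675, 0.738, 0.0, 0.0]
force: [-0.4, 0.1, 0.1]
finger_gap: 0.849
gripper_force: 0.0
[[-8.400e-02  9.965e-01  2.000e-04  5.563e-01]
 [ 9.965e-01  8.400e-02 -0.000e+00 -1.080e-02]
 [-1.000e-04  2.000e-04 -1.000e+00  2.200e-01]]
slide [5.00e-02 1.00e-02 1.16e+01] rot [ 0.0002  0.0001 -0.0032] deg 0.2
```

View pics/w2.png

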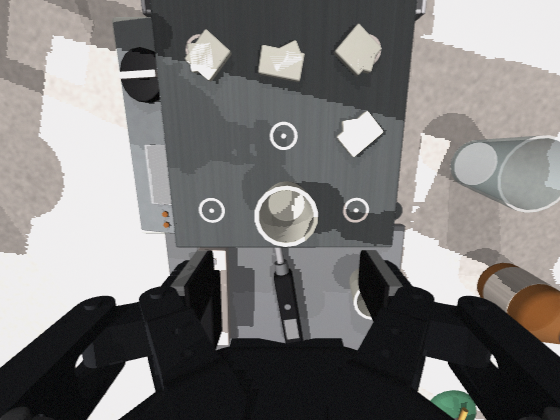

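```bash
python3 - <<'E'
from h import *
C=cam("wrist",np.load("w2T.npy"))
P=[hit(C,u,v,.088)[:2] for u,v in [(284,135),(212,210),(356,210)]]; print(P)
e=P[2]-P[1]; yw=np.arctan2(e[1],e[0]);print(np.linalg.norm(e),np.degrees(yw))
print("c2",hit(C,286,215,.138)); print(bd(.112,-.058))
T=pose();T[:3,3]=[.5564,-.0103,.104]; delta([*bd(.112,-.058),.104],T=T)
E
python3 -m creep '[{"slide":[0,0,3],"angular":[0,0,0],"claw":0.7},{"slide":[0,0,3],"angular":[0,0,0],"claw":0.7},{"slide":[0,0,3],"angular":[0,0,0],"claw":0.7},{"slide":[0,0,2.5],"angular":[0,0,0],"claw":0.7},{"slide":[0,0,0],"angular":[0,0,0],"claw":-0.5},{"slide":[0,0,0],"angular":[0,0,0],"claw":-0.5},{"slide":[0,0,0],"angular":[0,0,0],"claw":-0.5},{"slide":[0,0,0],"angular":[0,0,0],"claw":-0.5},{"slide":[0,0,0],"angular":[0,0,0],"claw":-0.5},{"slide":[0,0,0],"angular":[0,0,0],"claw":-0.5}]' 40
```

```text
[array([0.54868428, 0.05159452]), array([ 0.48509178, -0.02499773]), array([ 0.62455659, -0.01264203])]
0.14001106134490132 5.062824360291966
c2 [ 0.55586703 -0.00906959  0.138     ]
[ 0.68362884 -0.20601785]
slide [-20.57  11.03   0.  ] rot [0. 0. 0.] deg 0.0
t: 9.08
tcp_pos: [0.5572, -0.0109, 0.1062]
tool_rot: [0.676, 0.737, 0.001, 0.001]
force: [-0.4, -0.5, -0.9]
finger_gap: 0.59
gripper_force: 41.6
```

```bash
python3 -m creep '[{"slide":[0,0,-2],"angular":[0,0,0],"claw":-0.5},{"slide":[0,0,-3],"angular":[0,0,0],"claw":-0.5},{"slide":[0,0,-3],"angular":[0,0,0],"claw":-0.5},{"slide":[-3.43,1.84,0],"angular":[0,0,0],"claw":-0.5},{"slide":[-3.43,1.84,0],"angular":[0,0,0],"claw":-0.5},{"slide":[-3.43,1.84,0],"angular":[0,0,0],"claw":-0.5},{"slide":[-3.43,1.84,0],"angular":[0,0,0],"claw":-0.5},{"slide":[-3.43,1.84,0],"angular":[0,0,0],"claw":-0.5},{"slide":[-3.43,1.84,0],"angular":[0,0,0],"claw":-0.5},{"slide":[0,0,2],"angular":[0,0,0],"claw":-0.5}]'
python3 -m creep '[{"slide":[0,0,3],"angular":[0,0,0],"claw":-0.5},{"slide":[0,0,3],"angular":[0,0,0],"claw":-0.5},{"slide":[0,0,3],"angular":[0,0,0],"claw":-0.5},{"slide":[0,0,2.5],"angular":[0,0,0],"claw":-0.5},{"slide":[0,0,1.3],"angular":[0,0,0],"claw":-0.5},{"slide":[0,0,0.7],"angular":[0,0,0],"claw":-0.5},{"slide":[0,0,0.2],"angular":[0,0,0],"claw":-0.5},{"slide":[0,0,0],"angular":[0,0,0],"claw":-0.5},{"slide":[0,0,0],"angular":[0,0,0],"claw":-0.5}]'
```

```text
t: 9.92
tcp_pos: [0.6915, -0.216, 0.1705]
tool_rot: [0.678, 0.735, 0.002, 0.01]
force: [0.6, -0.6, 0.5]
finger_gap: 0.593
gripper_force: 41.9
t: 10.67
tcp_pos: [0.6855, -0.2068, 0.0298]
tool_rot: [0.676, 0.737, 0.001, 0.002]
force: [0.4, -0.3, -0.1]
finger_gap: 0.588
gripper_force: 41.9
```

```bash
python3 -m creep '[{"slide":[0,0,0.25],"angular":[0,0,0],"claw":-0.5},{"slide":[0,0,0.15],"angular":[0,0,0],"claw":-0.5},{"slide":[0,0,0],"angular":[0,0,0],"claw":-0.5},{"slide":[0,0,0],"angular":[0,0,0],"claw":0.6},{"slide":[0,0,0],"angular":[0,0,0],"claw":0.6},{"slide":[0,0,0],"angular":[0,0,0],"claw":0.6},{"slide":[0,0,-2],"angular":[0,0,0],"claw":0.6},{"slide":[0,0,-3],"angular":[0,0,0],"claw":0.6},{"slide":[0,0,-4],"angular":[0,0,0],"claw":0.6},{"slide":[0,0,-4],"angular":[0,0,0],"claw":0.6}]'
python3 -m creep '[{"slide":[0,0,-4],"angular":[0,0,0],"claw":0.6},{"slide":[0,0,-4],"angular":[0,0,0],"claw":0.6},{"slide":[4,-2,-3],"angular":[0,0,0],"claw":0.6},{"slide":[4,-2,-3],"angular":[0,0,0],"claw":0.6},{"slide":[0,-3,-2],"angular":[0,0,0],"claw":0.6},{"slide":[0,0,0],"angular":[0,0,0],"claw":0.6}]'
python3 - <<'E'
from h import *
np.save("w3T.npy",pose()); im=viewer.snapshot("wrist"); cv2.imwrite("pics/w3.png",im)
print(pose()[:3].round(4))
E
```

```text
t: 11.5
tcp_pos: [0.6833, -0.2059, 0.154]
tool_rot: [0.676, 0.737, -0.0, -0.001]
force: [0.2, 0.1, 0.4]
finger_gap: 0.8
gripper_force: 0.0
t: 12.0
tcp_pos: [0.6158, -0.1486, 0.3058]
tool_rot: [0.675, 0.738, 0.0, 0.002]
force: [0.3, -0.5, -0.1]
finger_gap: 0.801
gripper_force: 0.0
[[-0.087   0.9962  0.0046  0.6174]
 [ 0.9962  0.0871 -0.0025 -0.1494]
 [-0.0029  0.0044 -1.      0.3039]]
```

View pics/w3.png

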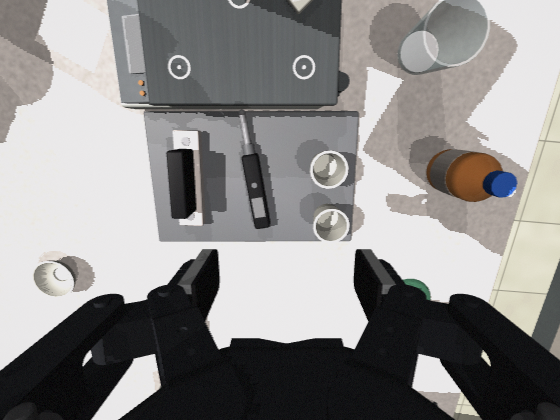

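Run:
```python
from h import *
C=cam("wrist",np.load("w3T.npy")); D=cam("top")
g=lambda n,u,v,z: print(n,(p:=hit(C,u,v,z)).round(4),"bd",tobd(p).round(4)) or p
for a in [("bTL",147,113,.008),("bBL",160,241,.008),("bBR",351,241,.008),("bTR",357,110,.008)]: g(*a)
a=g("rib+",180,150,.073);b=g("rib-",183,217.5,.073);m=(a+b)/2;d=a-b
print("rib c",m,np.linalg.norm(d),np.degrees(np.arctan2(d[1],d[0])), proj(D,m))
a=g("f+",185,131,.026);b=g("f-",190,225,.026);m=(a+b)/2;d=a-b
print("foot c",m,np.linalg.norm(d),np.degrees(np.arctan2(d[1],d[0])))
a=g("pen+",250.5,155,.025);b=g("pen-",262,227,.025);m=(a+b)/2;d=a-b
print("pen c",m,np.linalg.norm(d),np.degrees(np.arctan2(d[1],d[0])))
g("tip",242.5,118,.019)
```

```text
bTL [ 0.4112 -0.0771  0.008 ] bd [-0.1481  0.0941]
bBL [ 0.4246 -0.272   0.008 ] bd [-0.1518 -0.1011]
bBR [ 0.7302 -0.2454  0.008 ] bd [ 0.155  -0.1012]
bTR [ 0.7093 -0.0465  0.008 ] bd [0.1514 0.0987]
rib+ [ 0.48   -0.1185  0.073 ] bd [-0.0833  0.0469]
rib- [ 0.4833 -0.2073  0.073 ] bd [-0.0877 -0.0418]
rib c [ 0.48162092 -0.1628925   0.073     ] 0.0887959517455436 92.13099038906822 [339.36020818 223.40620254]
f+ [ 0.4709 -0.0966  0.026 ] bd [-0.0904  0.0696]
f- [ 0.478  -0.2341  0.026 ] bd [-0.0953 -0.0681]
foot c [ 0.47447599 -0.16534313  0.026     ] 0.1377370291790003 92.95212018466934
pen+ [ 0.5633 -0.1215  0.025 ] bd [-0.0005  0.0366]
pen- [ 0.5869 -0.2282  0.025 ] bd [ 0.0137 -0.0716]
pen c [ 0.57511227 -0.17484941  0.025     ] 0.10919870592872162 102.44412979032678
tip [ 0.5487 -0.0721  0.019 ] bd [-0.0107  0.0872]
```

```bash
python3 - <<'E'
from h import *
delta([.476,-.164,.12],down(np.radians(93)))
E
python3 -m creep '[{"slide":[0,0,0],"angular":[0,0,0.035],"claw":0.2},{"slide":[0,0,0],"angular":[0,0,0],"claw":0.2}]'
python3 - <<'E'
from h import *
delta([.476,-.164,.12],down(np.radians(93)));delta([.476,-.164,.035])
E
```

```text
slide [ -0.17 -14.3   18.33] rot [0.0045 0.0028 0.0348] deg 2.0
t: 12.22
tcp_pos: [0.6183, -0.1502, 0.2999]
tool_rot: [0.689, 0.725, 0.0, 0.0]
force: [0.2, 0.5, -0.0]
finger_gap: 0.6
gripper_force: 0.0
slide [ -0.66 -14.28  17.99] rot [ 0.0002  0.     -0.0018] deg 0.1
slide [ -0.66 -14.29  26.49] rot [0. 0. 0.] deg 0.0
```

```bash
python3 -m creep '[{"slide":[-0.13,-2.86,2.6],"angular":[0,0,0],"claw":0.2},{"slide":[-0.13,-2.86,2.6],"angular":[0,0,0],"claw":0.2},{"slide":[-0.13,-2.86,2.6],"angular":[0,0,0],"claw":0.2},{"slide":[-0.13,-2.86,2.6],"angular":[0,0,0],"claw":0.2},{"slide":[-0.13,-2.86,2.6],"angular":[0,0,0],"claw":0.2},{"slide":[0,0,3.5],"angular":[0,0,0],"claw":0.2},{"slide":[0,0,3.5],"angular":[0,0,0],"claw":0.2},{"slide":[0,0,3.5],"angular":[0,0,0],"claw":0.2},{"slide":[0,0,3],"angular":[0,0,0],"claw":0.2},{"slide":[0,0,0],"angular":[0,0,0],"claw":0.2}]'
python3 -m creep '[{"slide":[0,0,0],"angular":[0,0,0],"claw":-1},{"slide":[0,0,0],"angular":[0,0,0],"claw":-1},{"slide":[0,0,0],"angular":[0,0,0],"claw":-1},{"slide":[0,0,0],"angular":[0,0,0],"claw":-1},{"slide":[0,0,0],"angular":[0,0,0],"claw":-1},{"slide":[0,0,0],"angular":[0,0,0],"claw":-1}]' 80
```

```text
t: 13.05
tcp_pos: [0.4723, -0.1623, 0.0292]
tool_rot: [0.689, 0.725, -0.001, -0.006]
force: [0.0, -0.0, 0.4]
finger_gap: 0.597
gripper_force: 0.0
t: 13.55
tcp_pos: [0.4763, -0.1641, 0.0365]
tool_rot: [0.689, 0.725, 0.0, 0.001]
force: [-0.4, 0.1, -1.8]
finger_gap: 0.247
gripper_force: 78.1
```

```bash
sed -i 's/H0=np.array(\[.5475,.0506\])/H0=np.array([.548,.0508])/' h.py
python3 -m creep '[{"slide":[0,0,-2],"angular":[0,0,0],"claw":-1},{"slide":[0,0,-3.5],"angular":[0,0,0],"claw":-1},{"slide":[0,0,-3.5],"angular":[0,0,0],"claw":-1},{"slide":[0,0,-3.5],"angular":[0,0,0],"claw":-1},{"slide":[0,0,-3.5],"angular":[0,0,0],"claw":-1},{"slide":[0,0,0],"angular":[0,0,0.118],"claw":-1},{"slide":[0,0,0],"angular":[0,0,0.118],"claw":-1},{"slide":[0,0,0],"angular":[0,0,0.118],"claw":-1},{"slide":[0,0,0],"angular":[0,0,0.118],"claw":-1},{"slide":[0,0,0],"angular":[0,0,0.118],"claw":-1}]'
python3 -m creep '[{"slide":[0,0,0],"angular":[0,0,0.118],"claw":-1},{"slide":[0,0,0],"angular":[0,0,0.118],"claw":-1},{"slide":[0,0,0],"angular":[0,0,0.118],"claw":-1},{"slide":[0,0,0],"angular":[0,0,0.118],"claw":-1},{"slide":[0,0,0],"angular":[0,0,0.118],"claw":-1},{"slide":[0,0,0],"angular":[0,0,0.118],"claw":-1},{"slide":[0,0,0],"angular":[0,0,0.118],"claw":-1},{"slide":[0,0,0],"angular":[0,0,0.118],"claw":-1},{"slide":[0,0,0],"angular":[0,0,0],"claw":-1},{"slide":[0,0,0],"angular":[0,0,0],"claw":-1}]'
python3 - <<'E'
from h import *
delta([*hp(.05,-.07),.1175],down(YAW)); print(hp(.05,-.07),hp(.05,.11))
E
```

```text
t: 14.38
tcp_pos: [0.4753, -0.1635, 0.1959]
tool_rot: [0.871, 0.491, 0.0, 0.0]
force: [-0.3, -0.6, -1.9]
finger_gap: 0.248
gripper_force: 78.4
t: 15.22
tcp_pos: [0.4754, -0.1635, 0.1956]
tool_rot: [0.999, 0.046, 0.0, 0.0]
force: [-0.3, -0.1, -1.7]
finger_gap: 0.249
gripper_force: 78.4
slide [ 14.16 -13.66   7.81] rot [ 0.0002 -0.0003  0.0042] deg 0.2
[ 0.60391064 -0.01457584] [0.5882226 0.1647392]
```

```bash
python3 -m creep '[{"slide":[2.83,-2.73,0],"angular":[0,0,0.004],"claw":-1},{"slide":[2.83,-2.73,0],"angular":[0,0,0],"claw":-1},{"slide":[2.83,-2.73,0],"angular":[0,0,0],"claw":-1},{"slide":[2.83,-2.73,0],"angular":[0,0,0],"claw":-1},{"slide":[2.83,-2.73,0],"angular":[0,0,0],"claw":-1},{"slide":[0,0,3],"angular":[0,0,0],"claw":-1},{"slide":[0,0,3],"angular":[0,0,0],"claw":-1},{"slide":[0,0,1.2],"angular":[0,0,0],"claw":-1},{"slide":[0,0,0],"angular":[0,0,0],"claw":-1},{"slide":[0,0,0],"angular":[0,0,0],"claw":-1}]'
python3 -m creep '[{"slide":[0,0,0],"angular":[0,0,0],"claw":-1},{"slide":[0,0,0],"angular":[0,0,0],"claw":-1}]'
```

```text
t: 16.05
tcp_pos: [0.6045, -0.0159, 0.123]
tool_rot: [0.999, 0.042, -0.001, -0.0]
force: [0.0, 0.5, -0.4]
finger_gap: 0.251
gripper_force: 78.7
t: 16.22
tcp_pos: [0.6062, -0.0165, 0.1251]
tool_rot: [0.999, 0.042, 0.002, 0.0]
force: [-0.4, 0.5, -1.5]
finger_gap: 0.249
gripper_force: 78.7
```

```bash
python3 -m creep '[{"slide":[0,0,0.4],"angular":[0,0,0],"claw":-1},{"slide":[0,0,0.2],"angular":[0,0,0],"claw":-1},{"slide":[0,0,0],"angular":[0,0,0],"claw":-1},{"slide":[0,0,0],"angular":[0,0,0],"claw":-1}]'
python3 -m creep '[{"slide":[0,0,0.1],"angular":[0,0,0],"claw":-1},{"slide":[0,0,0],"angular":[0,0,0],"claw":-1},{"slide":[0,0,0],"angular":[0,0,0],"claw":-1}]'
```

```text
t: 16.55
tcp_pos: [0.6049, -0.0158, 0.1174]
tool_rot: [0.999, 0.042, 0.0, -0.0]
force: [0.0, -0.6, -1.8]
finger_gap: 0.248
gripper_force: 78.7
t: 16.8
tcp_pos: [0.6051, -0.0157, 0.1164]
tool_rot: [0.999, 0.042, 0.0, 0.0]
force: [0.4, -0.4, 0.1]
finger_gap: 0.243
gripper_force: 79.0
```

```bash
python3 -m creep '[{"slide":[0,-1,-0.05],"angular":[0,0,0],"claw":-1},{"slide":[0,-1,0],"angular":[0,0,0],"claw":-1},{"slide":[0,-1,0],"angular":[0,0,0],"claw":-1},{"slide":[0,-1,0],"angular":[0,0,0],"claw":-1},{"slide":[0,-1,0],"angular":[0,0,0],"claw":-1},{"slide":[0,-1,0],"angular":[0,0,0],"claw":-1},{"slide":[0,-1,0],"angular":[0,0,0],"claw":-1},{"slide":[0,-1,0],"angular":[0,0,0],"claw":-1},{"slide":[0,-1,0],"angular":[0,0,0],"claw":-1},{"slide":[0,-1,0],"angular":[0,0,0],"claw":-1}]'
python3 -m creep '[{"slide":[0,-1,0],"angular":[0,0,0],"claw":-1},{"slide":[0,-1,0],"angular":[0,0,0],"claw":-1},{"slide":[0,-1,0],"angular":[0,0,0],"claw":-1},{"slide":[0,-1,0],"angular":[0,0,0],"claw":-1},{"slide":[0,-1,0],"angular":[0,0,0],"claw":-1},{"slide":[0,-1,0],"angular":[0,0,0],"claw":-1},{"slide":[0,-1,0],"angular":[0,0,0],"claw":-1},{"slide":[0,-1,0],"angular":[0,0,0],"claw":-1},{"slide":[0,0,0],"angular":[0,0,0],"claw":-1},{"slide":[0,0,0],"angular":[0,0,0],"claw":-1}]'
python3 - <<'E'
from h import *
np.save("w4T.npy",pose()); im=viewer.snapshot("wrist"); t=viewer.snapshot("top")
cv2.imwrite("pics/w4.png",np.hstack([cv2.resize(im,(400,300)),cv2.resize(t[130:280,110:310],(400,300))]))
print(pose()[:3].round(4))
E
```

```text
t: 17.63
tcp_pos: [0.5965, 0.085, 0.1168]
tool_rot: [0.999, 0.042, 0.0, 0.0]
force: [1.0, -0.6, -2.1]
finger_gap: 0.249
gripper_force: 78.8
t: 18.47
tcp_pos: [0.5897, 0.1643, 0.1167]
tool_rot: [0.999, 0.043, 0.0, 0.0]
force: [0.2, 0.3, -1.2]
finger_gap: 0.245
gripper_force: 78.7
[[ 9.964e-01  8.440e-02 -0.000e+00  5.898e-01]
 [ 8.440e-02 -9.964e-01 -3.000e-04  1.635e-01]
 [-1.000e-04  3.000e-04 -1.000e+00  1.167e-01]]
```

View pics/w4.png

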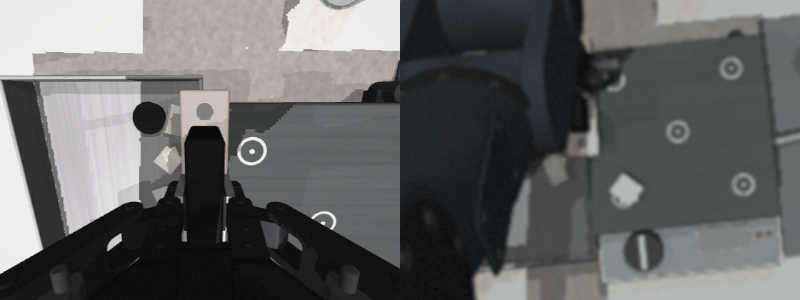

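```bash
python3 -m creep '[{"slide":[0,0,-3],"angular":[0,0,0],"claw":-1},{"slide":[0,3.7,0],"angular":[0,0,0],"claw":-1},{"slide":[0,3.7,0],"angular":[0,0,0],"claw":-1},{"slide":[0,3.7,0],"angular":[0,0,0],"claw":-1},{"slide":[-3.5,0,0],"angular":[0,0,0],"claw":-1},{"slide":[-3.5,0,0],"angular":[0,0,0],"claw":-1},{"slide":[-3.5,0,0],"angular":[0,0,0],"claw":-1},{"slide":[0,0,0],"angular":[0,0,0],"claw":-1},{"slide":[0,0,2],"angular":[0,0,0],"claw":-1},{"slide":[0,0,0],"angular":[0,0,0],"claw":-1}]'
python3 -m creep '[{"slide":[0,0,0],"angular":[0,0,0],"claw":-1},{"slide":[0,0,0],"angular":[0,0,0],"claw":-1}]'
python3 - <<'E'
from h import *
print(tohp(pose()[:3,3]),pose()[2,3])
E
```

```text
t: 19.4
tcp_pos: [0.4929, 0.0436, 0.1254]
tool_rot: [0.999, 0.041, -0.002, -0.0]
force: [-1.3, 0.2, -1.8]
finger_gap: 0.249
gripper_force: 78.8
t: 19.57
tcp_pos: [0.4953, 0.0439, 0.1271]
tool_rot: [0.999, 0.042, 0.0, 0.0]
force: [0.4, -0.5, -1.2]
finger_gap: 0.249
gripper_force: 78.8
[-0.0530694  -0.00228824] 0.127090541132667
```

```bash
python3 -m creep '[{"slide":[0,0,0.5],"angular":[0,0,0],"claw":-1},{"slide":[0,0,0.5],"angular":[0,0,0],"claw":-1},{"slide":[0,0,0],"angular":[0,0,0],"claw":-1},{"slide":[0,-1,0],"angular":[0,0,0],"claw":-1},{"slide":[0,-1,0],"angular":[0,0,0],"claw":-1},{"slide":[0,-1,0],"angular":[0,0,0],"claw":-1},{"slide":[0,-1,0],"angular":[0,0,0],"claw":-1},{"slide":[0,-1,0],"angular":[0,0,0],"claw":-1},{"slide":[0,-1,0],"angular":[0,0,0],"claw":-1},{"slide":[0,-1,0],"angular":[0,0,0],"claw":-1}]'
python3 -m creep '[{"slide":[0,-1,0],"angular":[0,0,0],"claw":-1},{"slide":[0,-1,0],"angular":[0,0,0],"claw":-1},{"slide":[0,-1,0],"angular":[0,0,0],"claw":-1},{"slide":[0,-1,0],"angular":[0,0,0],"claw":-1},{"slide":[0,-0.8,0],"angular":[0,0,0],"claw":-1},{"slide":[0,0,0],"angular":[0,0,0],"claw":-1},{"slide":[0,0,-3],"angular":[0,0,0],"claw":-1},{"slide":[0,0,-4],"angular":[0,0,0],"claw":-1},{"slide":[2,4,-1],"angular":[0,0,0],"claw":-1},{"slide":[1,4,-1],"angular":[0,0,0],"claw":-1}]'
python3 -m creep '[{"slide":[0,4,0],"angular":[0,0,0],"claw":-1},{"slide":[0,4,0],"angular":[0,0,0],"claw":-1},{"slide":[0,4,0],"angular":[0,0,0],"claw":-1},{"slide":[0,4,0],"angular":[0,0,0],"claw":-1},{"slide":[0,0,0],"angular":[0,0,0],"claw":-1},{"slide":[0,0,0],"angular":[0,0,0],"claw":-1}]'
python3 - <<'E'
from h import *
np.save("w5T.npy",pose()); im=viewer.snapshot("wrist"); t=viewer.snapshot("top")
cv2.imwrite("pics/w5.png",np.hstack([cv2.resize(im,(400,300)),cv2.resize(t[130:280,110:310],(400,300))]))
print(pose()[:3].round(4),tohp(pose()[:3,3]))
E
```

```text
t: 20.4
tcp_pos: [0.4884, 0.1153, 0.1168]
tool_rot: [0.999, 0.043, -0.0, -0.0]
force: [-1.0, 0.1, -1.2]
finger_gap: 0.245
gripper_force: 78.9
t: 21.23
tcp_pos: [0.521, 0.0896, 0.2081]
tool_rot: [0.999, 0.045, 0.003, 0.0]
force: [1.5, 0.1, -1.8]
finger_gap: 0.242
gripper_force: 79.1
t: 21.73
tcp_pos: [0.5325, -0.0734, 0.2055]
tool_rot: [0.999, 0.04, 0.0, 0.0]
force: [-1.0, 0.6, -1.8]
finger_gap: 0.244
gripper_force: 79.1
[[ 9.965e-01  8.340e-02 -1.400e-03  5.317e-01]
 [ 8.340e-02 -9.965e-01  9.000e-04 -7.040e-02]
 [-1.300e-03 -1.000e-03 -1.000e+00  2.053e-01]] [-0.02683825 -0.11932755]
```

View pics/w5.png

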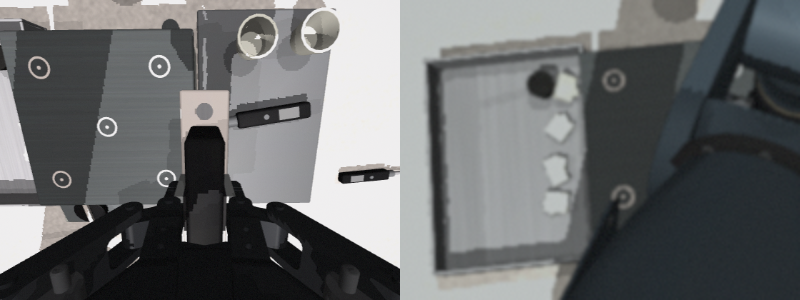

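Run:
```python
from h import *
print(bd(-.095,0)); delta([*bd(-.095,0),.2],down(np.radians(94)))
```

```text
[ 0.4723615 -0.1662798]
slide [-6.71  9.06  0.53] rot [-1.8000e-03  2.0000e-04 -1.5571e+00] deg 89.2
```

```bash
python3 -m creep '[{"slide":[-2.24,3.02,0],"angular":[0,0,0],"claw":-1},{"slide":[-2.24,3.02,0],"angular":[0,0,0],"claw":-1},{"slide":[-2.24,3.02,0],"angular":[0,0,0],"claw":-1},{"slide":[0,0,0],"angular":[0,0,-0.1198],"claw":-1},{"slide":[0,0,0],"angular":[0,0,-0.1198],"claw":-1},{"slide":[0,0,0],"angular":[0,0,-0.1198],"claw":-1},{"slide":[0,0,0],"angular":[0,0,-0.1198],"claw":-1},{"slide":[0,0,0],"angular":[0,0,-0.1198],"claw":-1},{"slide":[0,0,0],"angular":[0,0,-0.1198],"claw":-1},{"slide":[0,0,0],"angular":[0,0,-0.1198],"claw":-1}]'
python3 -m creep '[{"slide":[0,0,0],"angular":[0,0,-0.1198],"claw":-1},{"slide":[0,0,0],"angular":[0,0,-0.1198],"claw":-1},{"slide":[0,0,0],"angular":[0,0,-0.1198],"claw":-1},{"slide":[0,0,0],"angular":[0,0,-0.1198],"claw":-1},{"slide":[0,0,0],"angular":[0,0,-0.1198],"claw":-1},{"slide":[0,0,0],"angular":[0,0,-0.1198],"claw":-1},{"slide":[0,0,0],"angular":[0,0,0],"claw":-1},{"slide":[0,0,0],"angular":[0,0,0],"claw":-1}]'
python3 - <<'E'
from h import *
delta([*bd(-.095,0),.038],down(np.radians(94)))
E
```

```text
t: 22.67
tcp_pos: [0.4729, -0.1645, 0.2056]
tool_rot: [0.893, 0.449, -0.0, -0.0]
force: [0.3, 0.6, -1.7]
finger_gap: 0.248
gripper_force: 79.3
t: 23.33
tcp_pos: [0.473, -0.165, 0.2056]
tool_rot: [0.682, 0.732, -0.0, -0.0]
force: [-0.5, 0.5, -1.2]
finger_gap: 0.246
gripper_force: 79.3
slide [-0.13 -0.06 16.76] rot [-0.0005 -0.0005  0.0005] deg 0.0
```

```bash
python3 -m creep '[{"slide":[0,0,3.5],"angular":[0,0,0],"claw":-1},{"slide":[0,0,3.5],"angular":[0,0,0],"claw":-1},{"slide":[0,0,3.5],"angular":[0,0,0],"claw":-1},{"slide":[0,0,3],"angular":[0,0,0],"claw":-1},{"slide":[0,0,2],"angular":[0,0,0],"claw":-1},{"slide":[0,0,0.7],"angular":[0,0,0],"claw":-1},{"slide":[0,0,0],"angular":[0,0,0],"claw":-1},{"slide":[0,0,0],"angular":[0,0,0],"claw":-1},{"slide":[0,0,0],"angular":[0,0,0],"claw":-1}]'
```

```text
t: 24.08
tcp_pos: [0.4741, -0.167, 0.0449]
tool_rot: [0.682, 0.732, 0.0, 0.001]
force: [0.4, 0.4, -1.7]
finger_gap: 0.246
gripper_force: 79.4
```

Lower the last 8 mm, release, rise and look at the board.

```bash
python3 -m creep '[{"slide":[0,0,0.5],"angular":[0,0,0],"claw":-1},{"slide":[0,0,0.3],"angular":[0,0,0],"claw":-1},{"slide":[0,0,0],"angular":[0,0,0],"claw":-1},{"slide":[0,0,0],"angular":[0,0,0],"claw":-1}]'
python3 -m creep '[{"slide":[0,0,0],"angular":[0,0,0],"claw":0.1},{"slide":[0,0,0],"angular":[0,0,0],"claw":0.1},{"slide":[0,0,0],"angular":[0,0,0],"claw":0.1},{"slide":[0,0,-2],"angular":[0,0,0],"claw":0.1},{"slide":[0,0,-4],"angular":[0,0,0],"claw":0.1},{"slide":[0,0,-4],"angular":[0,0,0],"claw":0.1},{"slide":[0,0,-4],"angular":[0,0,0],"claw":0.1},{"slide":[-1,3,-4],"angular":[0,0,0],"claw":0.1},{"slide":[-1,3,-4],"angular":[0,0,0],"claw":0.1},{"slide":[0,3,-2],"angular":[0,0,0],"claw":0.1}]'
python3 -m creep '[{"slide":[0,0,0],"angular":[0,0,0],"claw":0.1},{"slide":[0,0,0],"angular":[0,0,0],"claw":0.1},{"slide":[0,0,0],"angular":[0,0,0],"claw":0.1}]'
python3 - <<'E'
from h import *
np.save("w6T.npy",pose()); im=viewer.snapshot("wrist"); cv2.imwrite("pics/w6.png",im)
t=viewer.snapshot("top"); cv2.imwrite("pics/t6.png",t)
print(pose()[:3].round(4))
E
```

```text
t: 24.42
tcp_pos: [0.4738, -0.1671, 0.0363]
tool_rot: [0.682, 0.732, 0.0, 0.001]
force: [1.3, -0.6, 1.8]
finger_gap: 0.246
gripper_force: 79.6
t: 25.25
tcp_pos: [0.5541, -0.1789, 0.2655]
tool_rot: [0.682, 0.731, 0.0, 0.003]
force: [0.0, -0.3, -0.1]
finger_gap: 0.549
gripper_force: 0.0
t: 25.5
tcp_pos: [0.5516, -0.1765, 0.2599]
tool_rot: [0.681, 0.732, -0.001, -0.002]
force: [0.1, 0.6, -0.5]
finger_gap: 0.553
gripper_force: 0.0
[[-0.0707  0.9975 -0.0045  0.5509]
 [ 0.9975  0.0707  0.0023 -0.1764]
 [ 0.0026 -0.0043 -1.      0.2592]]
```

View pics/w6.png

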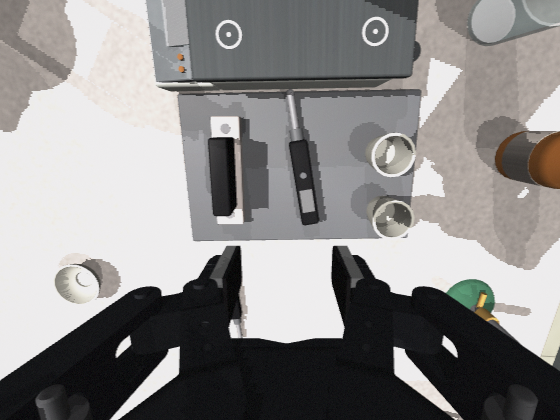

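Run:
```python
from h import *
C=cam("wrist",np.load("w6T.npy"))
for z in (.025,):
    a=hit(C,300,142,z);b=hit(C,310.5,222,z);d=a-b;m=(a+b)/2
    print(m,np.linalg.norm(d),np.degrees(np.arctan2(d[1],d[0])))
t=hit(C,292,98,.019);print("tip",t,m+.113*d/np.linalg.norm(d))
C3=cam("wrist",np.load("w3T.npy")); print("tri c",tri([(C,300,142),(C3,250.5,155)]),tri([(C,310.5,222),(C3,262,227)]))
yaw=np.arctan2(d[1],d[0])
m=np.array([.5745,-.175])
delta([*m,.12],down(yaw)); delta([*m,.015],down(yaw))
```

```text
[ 0.57585946 -0.17458027  0.025     ] 0.10655415014431942 102.45965287846569
tip [ 0.55040664 -0.0708834   0.019     ] [ 0.55147948 -0.06424163  0.025     ]
tri c (array([ 0.56395507, -0.12181488,  0.02853184]), [0.0006645215640955817, 0.0006645215640955518]) (array([ 0.58698871, -0.22574458,  0.02996041]), [0.000669723308744612, 0.0006697233087446051])
slide [-0.06  2.42 13.91] rot [-0.0041 -0.0029 -0.1467] deg 8.4
slide [-0.09  2.47 24.41] rot [-0.0041 -0.0029 -0.1467] deg 8.4
```

```bash
python3 -m creep '[{"slide":[0,0,0],"angular":[0,0,-0.0735],"claw":0.1},{"slide":[0,0,0],"angular":[0,0,-0.0735],"claw":0.1},{"slide":[0,0,0],"angular":[0,0,0],"claw":0.1},{"slide":[0,0,0],"angular":[0,0,0],"claw":0.1}]'
python3 - <<'E'
from h import *
delta([.573,-.163,.05],down(np.radians(102.5)))
E
```

```text
t: 25.93
tcp_pos: [0.5518, -0.177, 0.2599]
tool_rot: [0.627, 0.779, -0.0, -0.001]
force: [0.9, -0.3, 0.2]
finger_gap: 0.552
gripper_force: 0.0
slide [ 0.88  2.42 20.98] rot [-0.0023 -0.0019 -0.0025] deg 0.2
```

```bash
python3 -m creep '[{"slide":[0.3,0.81,2],"angular":[0,0,0],"claw":0.1},{"slide":[0.3,0.81,3],"angular":[0,0,0],"claw":0.1},{"slide":[0.28,0.8,3],"angular":[0,0,0],"claw":0.1},{"slide":[0,0,3.5],"angular":[0,0,0],"claw":0.1},{"slide":[0,0,3.5],"angular":[0,0,0],"claw":0.1},{"slide":[0,0,3],"angular":[0,0,0],"claw":0.1},{"slide":[0,0,2],"angular":[0,0,0],"claw":0.1},{"slide":[0,0,0],"angular":[0,0,0],"claw":0.1},{"slide":[0,0,0],"angular":[0,0,0],"claw":0.1},{"slide":[0,0,0],"angular":[0,0,0],"claw":0.1}]'
python3 - <<'E'
from h import *
delta([.573,-.163,.009],down(np.radians(102.5)))
E
```

```text
t: 26.77
tcp_pos: [0.5754, -0.1639, 0.062]
tool_rot: [0.626, 0.78, 0.0, 0.001]
force: [-0.4, 0.7, 0.6]
finger_gap: 0.551
gripper_force: 0.0
slide [ 0.15 -0.22  5.3 ] rot [ 0.0013  0.0011 -0.001 ] deg 0.1
```

```bash
python3 -m creep '[{"slide":[0.1,0,2],"angular":[0,0,0],"claw":0.1},{"slide":[0,0,2],"angular":[0,0,0],"claw":0.1},{"slide":[0,0,0.8],"angular":[0,0,0],"claw":0.1},{"slide":[0,0,0.3],"angular":[0,0,0],"claw":0.1},{"slide":[0,0,0],"angular":[0,0,0],"claw":0.1},{"slide":[0,0,0],"angular":[0,0,0],"claw":0.1}]'
python3 -m creep '[{"slide":[0,0,0],"angular":[0,0,0],"claw":-1},{"slide":[0,0,0],"angular":[0,0,0],"claw":-1},{"slide":[0,0,0],"angular":[0,0,0],"claw":-1},{"slide":[0,0,0],"angular":[0,0,0],"claw":-1},{"slide":[0,0,0],"angular":[0,0,0],"claw":-1},{"slide":[0,0,0],"angular":[0,0,0],"claw":-1}]' 80
```

```text
t: 27.27
tcp_pos: [0.5754, -0.1629, 0.0113]
tool_rot: [0.626, 0.78, 0.0, 0.001]
force: [0.1, 0.0, 0.1]
finger_gap: 0.547
gripper_force: 0.0
t: 27.77
tcp_pos: [0.5754, -0.1629, 0.0115]
tool_rot: [0.626, 0.78, 0.0, 0.001]
force: [-1.0, 0.4, 6.0]
finger_gap: 0.26
gripper_force: 81.0
```

```bash
cat >> h.py <<'E'
TIP=np.array([.1012,0,-.0075])
def tip(T=None):
    T=pose() if T is None else T; return T[:3,3]+T[:3,:3]@TIP
def tipdelta(p):
    T=pose(); s=T[:3,:3].T@(np.asarray(p)-tip(T))*100; print("tip",tip(T).round(4),"slide",s.round(2)); return s
PT=[hp(0,0),hp(-.07,.07),hp(.07,.07),hp(.07,-.07),hp(-.07,-.07)]
E
python3 -m creep '[{"slide":[0,0,-2],"angular":[0,0,0],"claw":-1},{"slide":[0,0,-3.5],"angular":[0,0,0],"claw":-1},{"slide":[0,0,-3.5],"angular":[0,0,0],"claw":-1},{"slide":[0,0,-3.5],"angular":[0,0,0],"claw":-1},{"slide":[0,0,-3.5],"angular":[0,0,0],"claw":-1},{"slide":[0,0,-3.5],"angular":[0,0,0],"claw":-1},{"slide":[0,0,0],"angular":[0,-0.1047,0],"claw":-1},{"slide":[0,0,0],"angular":[0,-0.1047,0],"claw":-1},{"slide":[0,0,0],"angular":[0,-0.1047,0],"claw":-1},{"slide":[0,0,0],"angular":[0,-0.1047,0],"claw":-1}]'
python3 -m creep '[{"slide":[0,0,0],"angular":[0,-0.1047,0],"claw":-1},{"slide":[0,0,0],"angular":[0,0,0],"claw":-1},{"slide":[0,0,0],"angular":[0,0,0],"claw":-1},{"slide":[0,0,0],"angular":[0,0,0],"claw":-1}]'
python3 - <<'E'
from h import *
T=pose();print(T[:3].round(3)); tipdelta([*PT[0],.115])
np.save("w7T.npy",T); im=viewer.snapshot("wrist"); C=cam("wrist",T)
print(proj(C,tip(T)), proj(C,T[:3,3]+T[:3,:3]@[.0442,0,-.0075]))
sc=viewer.snapshot("scene"); S=cam("scene");print(proj(S,tip(T)));p=proj(S,tip(T)).astype(int)
x0,y0=p-[75,70]
cv2.imwrite("pics/w7.png",np.hstack([cv2.resize(im,(400,300)),cv2.resize(sc[max(y0,0):y0+113,x0:x0+150],(400,300))])); print(x0,y0)
E
```

```text
t: 28.6
tcp_pos: [0.5748, -0.1626, 0.2066]
tool_rot: [0.612, 0.762, -0.13, 0.165]
force: [-1.0, -0.3, -1.6]
finger_gap: 0.257
gripper_force: 80.0
t: 28.93
tcp_pos: [0.5751, -0.1627, 0.2053]
tool_rot: [0.605, 0.753, -0.161, 0.201]
force: [-0.1, 0.5, -0.5]
finger_gap: 0.26
gripper_force: 80.0
[[-0.187  0.976  0.108  0.575]
 [ 0.847  0.216 -0.486 -0.163]
 [-0.498  0.001 -0.867  0.205]]
tip [ 0.5553 -0.0734  0.1614] slide [12.96  1.97 -2.1 ]
[286.40511562  45.86294734] [286.40993937 181.35758424]
[247.78865615 177.76867837]
172 107
```

View pics/w7.png

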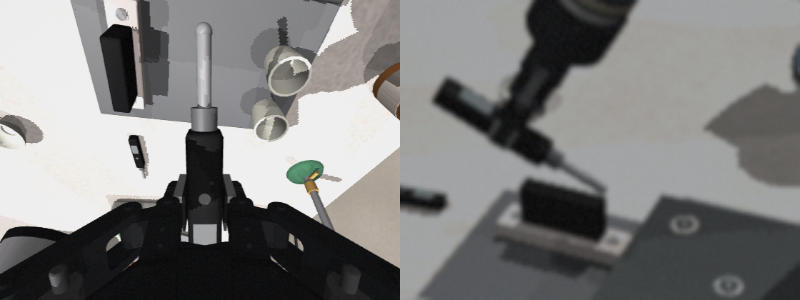

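```bash
python3 -m creep '[{"slide":[3.24,0.49,-0.53],"angular":[0,0,0],"claw":-1},{"slide":[3.24,0.49,-0.53],"angular":[0,0,0],"claw":-1},{"slide":[3.24,0.49,-0.53],"angular":[0,0,0],"claw":-1},{"slide":[3.24,0.49,-0.53],"angular":[0,0,0],"claw":-1},{"slide":[0,0,0],"angular":[0,0,0],"claw":-1},{"slide":[0,0,0],"angular":[0,0,0],"claw":-1},{"slide":[0,0,0],"angular":[0,0,0],"claw":-1}]'
python3 - <<'E'
from h import *
T=pose(); tipdelta([*PT[0],.105])
im=viewer.snapshot("wrist"); C=cam("wrist",T); t=viewer.snapshot("top");D=cam("top")
print(proj(C,tip(T)),[proj(C,[*p,.088]).round(1) for p in PT])
sc=viewer.snapshot("scene"); S=cam("scene");p=proj(S,tip(T));print(p,proj(S,[*PT[0],.088]));x0,y0=(p-[60,45]).astype(int);print(x0,y0)
cv2.imwrite("pics/w8.png",np.hstack([cv2.resize(im[0:210,140:420],(400,300)),cv2.resize(sc[y0:y0+90,x0:x0+120],(400,300),interpolation=cv2.INTER_CUBIC)]))
E
```

```text
t: 29.62
tcp_pos: [0.568, -0.0393, 0.1591]
tool_rot: [0.605, 0.753, -0.162, 0.202]
force: [0.3, -0.8, -0.9]
finger_gap: 0.258
gripper_force: 80.0
tip [0.5483 0.0499 0.115 ] slide [ 0.58 -0.01  0.82]
[286.40664708  45.86207574] [array([286. ,  25.9]), array([  76.6, -286.9]), array([ 521.7, -182.5]), array([376.1, 160.5]), array([160.5, 136.8])]
[295.12252765 205.67620567] [295.22684044 214.2824381 ]
235 160
```

View pics/w8.png

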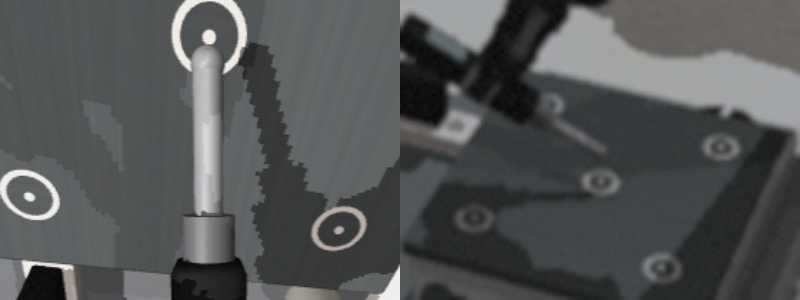

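```bash
python3 -m creep '[{"slide":[0.58,0,0.82],"angular":[0,0,0],"claw":-1},{"slide":[0.3,0,0.52],"angular":[0,0,0],"claw":-1},{"slide":[0.15,0,0.26],"angular":[0,0,0],"claw":-1},{"slide":[0,0,0],"angular":[0,0,0],"claw":-1},{"slide":[0,0,0],"angular":[0,0,0],"claw":-1},{"slide":[0,0,0],"angular":[0,0,0],"claw":-1}]'; python3 -c "
from h import *
tipdelta([*PT[0],.093])"
python3 -m creep '[{"slide":[0.05,0,0.087],"angular":[0,0,0],"claw":-1},{"slide":[0.05,0,0.087],"angular":[0,0,0],"claw":-1},{"slide":[0,0,0],"angular":[0,0,0],"claw":-1}]'; python3 -c "
from h import *
tipdelta([*PT[0],.093])"
```

```text
t: 30.27
tcp_pos: [0.567, -0.0375, 0.1395]
tool_rot: [0.605, 0.753, -0.162, 0.202]
force: [-0.1, -1.0, -0.2]
finger_gap: 0.259
gripper_force: 80.0
tip [0.5472 0.0518 0.0954] slide [0.02 0.06 0.26]
t: 30.52
tcp_pos: [0.5669, -0.0373, 0.1376]
tool_rot: [0.605, 0.753, -0.162, 0.202]
force: [-0.3, -0.3, -0.4]
finger_gap: 0.259
gripper_force: 80.0
tip [0.5471 0.0519 0.0935] slide [-0.09  0.06  0.1 ]
```

```bash
for i in 1; do python3 -m creep '[{"slide":[0.05,0,0.087],"angular":[0,0,0],"claw":-1},{"slide":[0,0,0],"angular":[0,0,0],"claw":-1},{"slide":[0,0,0],"angular":[0,0,0],"claw":-1}]'; python3 -m creep '[{"slide":[0.05,0,0.087],"angular":[0,0,0],"claw":-1},{"slide":[0,0,0],"angular":[0,0,0],"claw":-1},{"slide":[0,0,0],"angular":[0,0,0],"claw":-1}]'; done
```

```text
t: 30.77
tcp_pos: [0.5669, -0.0374, 0.1366]
tool_rot: [0.605, 0.753, -0.162, 0.202]
force: [-0.8, 0.3, -1.4]
finger_gap: 0.264
gripper_force: 80.0
t: 31.02
tcp_pos: [0.5671, -0.0376, 0.1359]
tool_rot: [0.605, 0.753, -0.162, 0.202]
force: [-0.9, -0.6, 1.9]
finger_gap: 0.26
gripper_force: 80.3
```

```bash
python3 -m creep '[{"slide":[0.03,0,0.05],"angular":[0,0,0],"claw":-1},{"slide":[0,0,0],"angular":[0,0,0],"claw":-1},{"slide":[0,0,0],"angular":[0,0,0],"claw":-1}]'; python3 -m creep '[{"slide":[0,0,0],"angular":[0,0,0],"claw":-1},{"slide":[0,0,0],"angular":[0,0,0],"claw":-1}]'; python3 -c "
from h import *
tipdelta([*PT[0],.093])"
```

```text
t: 31.27
tcp_pos: [0.5671, -0.0377, 0.1355]
tool_rot: [0.605, 0.753, -0.162, 0.202]
force: [-1.2, -1.0, 5.1]
finger_gap: 0.258
gripper_force: 80.4
t: 31.43
tcp_pos: [0.5671, -0.0377, 0.1354]
tool_rot: [0.605, 0.753, -0.162, 0.202]
force: [0.2, -2.1, 5.1]
finger_gap: 0.261
gripper_force: 80.4
tip [0.5474 0.0515 0.0913] slide [-0.16  0.05 -0.11]
```

```bash
H='x'; python3 -m creep '[{"slide":[0,0,0],"angular":[0,0,0],"claw":-1},{"slide":[0,0,0],"angular":[0,0,0],"claw":-1},{"slide":[0,0,0],"angular":[0,0,0],"claw":-1},{"slide":[0,0,0],"angular":[0,0,0],"claw":-1},{"slide":[0,0,0],"angular":[0,0,0],"claw":-1},{"slide":[0,0,0],"angular":[0,0,0],"claw":-1},{"slide":[0,0,0],"angular":[0,0,0],"claw":-1},{"slide":[0,0,0],"angular":[0,0,0],"claw":-1},{"slide":[0,0,0],"angular":[0,0,0],"claw":-1},{"slide":[0,0,0],"angular":[0,0,0],"claw":-1}]'
python3 -m creep '[{"slide":[0,0,0],"angular":[0,0,0],"claw":-1},{"slide":[0,0,0],"angular":[0,0,0],"claw":-1},{"slide":[0,0,0],"angular":[0,0,0],"claw":-1},{"slide":[0,0,0],"angular":[0,0,0],"claw":-1},{"slide":[0,0,0],"angular":[0,0,0],"claw":-1},{"slide":[0,0,0],"angular":[0,0,0],"claw":-1},{"slide":[0,0,0],"angular":[0,0,0],"claw":-1},{"slide":[0,0,0],"angular":[0,0,0],"claw":-1},{"slide":[0,0,0],"angular":[0,0,0],"claw":-1},{"slide":[0,0,0],"angular":[0,0,0],"claw":-1}]'
python3 -m creep '[{"slide":[0,0,0],"angular":[0,0,0],"claw":-1},{"slide":[-1,0,-1.73],"angular":[0,0,0],"claw":-1},{"slide":[0,0,0],"angular":[0,0,0],"claw":-1},{"slide":[0,0,0],"angular":[0,0,0],"claw":-1}]'
python3 - <<'E'
from h import *
tipdelta([*PT[1],.11]); t=viewer.snapshot("top"); cv2.imwrite("pics/t9.png",t)
E
```

```text
t: 32.27
tcp_pos: [0.5672, -0.0377, 0.1354]
tool_rot: [0.605, 0.753, -0.162, 0.202]
force: [-0.8, -2.2, 4.7]
finger_gap: 0.261
gripper_force: 80.5
t: 33.1
tcp_pos: [0.5671, -0.0377, 0.1354]
tool_rot: [0.605, 0.753, -0.162, 0.202]
force: [0.3, -2.1, 5.2]
finger_gap: 0.258
gripper_force: 80.5
t: 33.43
tcp_pos: [0.5672, -0.037, 0.1549]
tool_rot: [0.605, 0.753, -0.161, 0.202]
force: [0.3, 0.6, -0.7]
finger_gap: 0.258
gripper_force: 80.0
tip [0.5476 0.0523 0.1109] slide [ 6.7  -6.02 -3.77]
```

Run:
```python
from h import *
t=cv2.imread("pics/t9.png"); s=viewer.snapshot("scene")
cv2.imwrite("pics/c9.png",np.hstack([cv2.resize(t[140:280,110:290],(400,311),interpolation=cv2.INTER_CUBIC),cv2.resize(s[200:309,310:450],(400,311),interpolation=cv2.INTER_CUBIC)]))
```

```text
(no output)
```

View pics/c9.png

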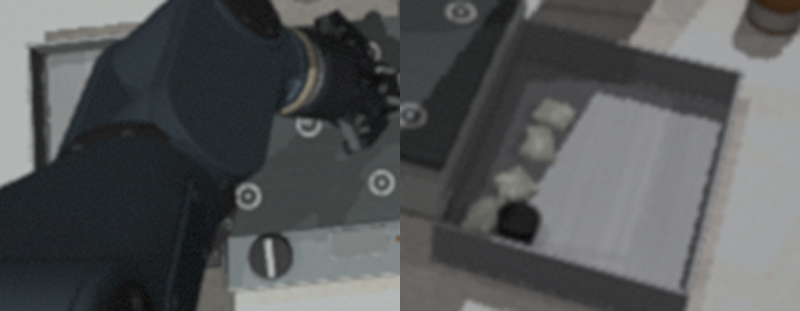

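```bash
python3 -m creep '[{"slide":[2.23,-2.0,-1.26],"angular":[0,0,0],"claw":-1},{"slide":[2.23,-2.0,-1.26],"angular":[0,0,0],"claw":-1},{"slide":[2.23,-2.0,-1.26],"angular":[0,0,0],"claw":-1},{"slide":[0,0,0],"angular":[0,0,0],"claw":-1},{"slide":[0,0,0],"angular":[0,0,0],"claw":-1},{"slide":[0,0,0],"angular":[0,0,0],"claw":-1}]'
python3 -c "
from h import *
tipdelta([*PT[1],.095])"
```

```text
t: 34.03
tcp_pos: [0.4922, 0.0248, 0.1538]
tool_rot: [0.604, 0.754, -0.162, 0.202]
force: [1.0, -0.5, 0.2]
finger_gap: 0.259
gripper_force: 80.0
tip [0.4724 0.1141 0.1097] slide [ 0.77 -0.01  1.26]
```

```bash
python3 -m creep '[{"slide":[0.4,0,0.65],"angular":[0,0,0],"claw":-1},{"slide":[0.37,0,0.6],"angular":[0,0,0],"claw":-1},{"slide":[0,0,0],"angular":[0,0,0],"claw":-1},{"slide":[0,0,0],"angular":[0,0,0],"claw":-1}]'
python3 -m creep '[{"slide":[0.1,0,0.17],"angular":[0,0,0],"claw":-1},{"slide":[0,0,0],"angular":[0,0,0],"claw":-1},{"slide":[0,0,0],"angular":[0,0,0],"claw":-1}]'
python3 -m creep '[{"slide":[0.05,0,0.087],"angular":[0,0,0],"claw":-1},{"slide":[0,0,0],"angular":[0,0,0],"claw":-1},{"slide":[0,0,0],"angular":[0,0,0],"claw":-1}]'
python3 -c "
from h import *
tipdelta([*PT[1],.093])"
```

```text
t: 34.37
tcp_pos: [0.4915, 0.0244, 0.1387]
tool_rot: [0.605, 0.753, -0.163, 0.201]
force: [-0.3, -0.4, -0.6]
finger_gap: 0.257
gripper_force: 80.0
t: 34.62
tcp_pos: [0.4917, 0.0249, 0.1376]
tool_rot: [0.605, 0.753, -0.162, 0.202]
force: [-0.7, 0.4, -0.9]
finger_gap: 0.265
gripper_force: 80.0
t: 34.87
tcp_pos: [0.4916, 0.0251, 0.1367]
tool_rot: [0.605, 0.753, -0.162, 0.202]
force: [0.2, 0.4, -0.5]
finger_gap: 0.258
gripper_force: 80.0
tip [0.4719 0.1143 0.0926] slide [-0.01  0.03 -0.04]
```

```bash
python3 -m creep '[{"slide":[0.06,0,0.1],"angular":[0,0,0],"claw":-1},{"slide":[0,0,0],"angular":[0,0,0],"claw":-1},{"slide":[0,0,0],"angular":[0,0,0],"claw":-1}]'
python3 -m creep '[{"slide":[0.04,0,0.07],"angular":[0,0,0],"claw":-1},{"slide":[0,0,0],"angular":[0,0,0],"claw":-1},{"slide":[0,0,0],"angular":[0,0,0],"claw":-1}]'
python3 -c "
from h import *
tipdelta([*PT[1],.093])"
```

```text
t: 35.12
tcp_pos: [0.4918, 0.0249, 0.1358]
tool_rot: [0.605, 0.753, -0.162, 0.202]
force: [0.1, -0.8, 2.7]
finger_gap: 0.263
gripper_force: 80.3
t: 35.37
tcp_pos: [0.4919, 0.0247, 0.1353]
tool_rot: [0.605, 0.753, -0.162, 0.202]
force: [0.1, -2.0, 5.8]
finger_gap: 0.259
gripper_force: 80.5
tip [0.4722 0.1138 0.0911] slide [-0.05  0.01 -0.2 ]
```

```bash
python3 -m creep '[{"slide":[0,0,0],"angular":[0,0,0],"claw":-1},{"slide":[0,0,0],"angular":[0,0,0],"claw":-1},{"slide":[0,0,0],"angular":[0,0,0],"claw":-1},{"slide":[0,0,0],"angular":[0,0,0],"claw":-1},{"slide":[0,0,0],"angular":[0,0,0],"claw":-1},{"slide":[0,0,0],"angular":[0,0,0],"claw":-1},{"slide":[0,0,0],"angular":[0,0,0],"claw":-1},{"slide":[0,0,0],"angular":[0,0,0],"claw":-1},{"slide":[0,0,0],"angular":[0,0,0],"claw":-1},{"slide":[0,0,0],"angular":[0,0,0],"claw":-1}]'
python3 -m creep '[{"slide":[0,0,0],"angular":[0,0,0],"claw":-1},{"slide":[0,0,0],"angular":[0,0,0],"claw":-1},{"slide":[0,0,0],"angular":[0,0,0],"claw":-1},{"slide":[0,0,0],"angular":[0,0,0],"claw":-1},{"slide":[0,0,0],"angular":[0,0,0],"claw":-1},{"slide":[0,0,0],"angular":[0,0,0],"claw":-1},{"slide":[0,0,0],"angular":[0,0,0],"claw":-1},{"slide":[0,0,0],"angular":[0,0,0],"claw":-1},{"slide":[0,0,0],"angular":[0,0,0],"claw":-1},{"slide":[0,0,0],"angular":[0,0,0],"claw":-1}]'
python3 -m creep '[{"slide":[0,0,0],"angular":[0,0,0],"claw":-1},{"slide":[-1,0,-1.73],"angular":[0,0,0],"claw":-1},{"slide":[0,0,0],"angular":[0,0,0],"claw":-1},{"slide":[0,0,0],"angular":[0,0,0],"claw":-1}]'
python3 -c "
from h import *
tipdelta([*PT[2],.11])"
```

```text
t: 36.2
tcp_pos: [0.4919, 0.0247, 0.1353]
tool_rot: [0.605, 0.753, -0.162, 0.202]
force: [0.4, -1.8, 6.2]
finger_gap: 0.261
gripper_force: 80.5
t: 37.03
tcp_pos: [0.4919, 0.0247, 0.1353]
tool_rot: [0.605, 0.753, -0.162, 0.202]
force: [-1.0, -1.7, 5.7]
finger_gap: 0.258
gripper_force: 80.5
t: 37.37
tcp_pos: [0.4921, 0.0253, 0.1549]
tool_rot: [0.605, 0.753, -0.161, 0.202]
force: [0.1, -0.3, -0.5]
finger_gap: 0.257
gripper_force: 80.0
tip [0.4724 0.1146 0.1108] slide [-1.53 13.85  1.02]
```

```bash
python3 -m creep '[{"slide":[-0.38,3.46,0.25],"angular":[0,0,0],"claw":-1},{"slide":[-0.38,3.46,0.25],"angular":[0,0,0],"claw":-1},{"slide":[-0.38,3.46,0.25],"angular":[0,0,0],"claw":-1},{"slide":[-0.39,3.47,0.27],"angular":[0,0,0],"claw":-1},{"slide":[0,0,0],"angular":[0,0,0],"claw":-1},{"slide":[0,0,0],"angular":[0,0,0],"claw":-1},{"slide":[0,0,0],"angular":[0,0,0],"claw":-1},{"slide":[0,0,0],"angular":[0,0,0],"claw":-1}]'
python3 -c "
from h import *
tipdelta([*PT[2],.095])"
```

```text
t: 38.03
tcp_pos: [0.6287, 0.037, 0.1522]
tool_rot: [0.604, 0.754, -0.163, 0.2]
force: [-0.3, -0.0, -0.8]
finger_gap: 0.259
gripper_force: 80.0
tip [0.6088 0.1262 0.1082] slide [0.64 0.29 1.15]
```

```bash
python3 -m creep '[{"slide":[0.35,0.2,0.6],"angular":[0,0,0],"claw":-1},{"slide":[0.32,0,0.55],"angular":[0,0,0],"claw":-1},{"slide":[0,0,0],"angular":[0,0,0],"claw":-1},{"slide":[0,0,0],"angular":[0,0,0],"claw":-1}]'
python3 -m creep '[{"slide":[0.1,0,0.17],"angular":[0,0,0],"claw":-1},{"slide":[0,0,0],"angular":[0,0,0],"claw":-1},{"slide":[0,0,0],"angular":[0,0,0],"claw":-1}]'
python3 -c "
from h import *
tipdelta([*PT[2],.0915])"
```

```text
t: 38.37
tcp_pos: [0.6318, 0.0375, 0.1393]
tool_rot: [0.604, 0.753, -0.163, 0.201]
force: [-0.7, -0.1, -0.8]
finger_gap: 0.261
gripper_force: 80.0
t: 38.62
tcp_pos: [0.6327, 0.0376, 0.1382]
tool_rot: [0.605, 0.753, -0.162, 0.202]
force: [-0.9, 0.8, -0.1]
finger_gap: 0.257
gripper_force: 80.0
tip [0.613  0.1268 0.0941] slide [ 0.14 -0.14  0.22]
```

```bash
python3 -m creep '[{"slide":[0.08,0,0.14],"angular":[0,0,0],"claw":-1},{"slide":[0.04,0,0.07],"angular":[0,0,0],"claw":-1},{"slide":[0,0,0],"angular":[0,0,0],"claw":-1},{"slide":[0,0,0],"angular":[0,0,0],"claw":-1}]'
python3 -m creep '[{"slide":[0.04,0,0.07],"angular":[0,0,0],"claw":-1},{"slide":[0,0,0],"angular":[0,0,0],"claw":-1},{"slide":[0,0,0],"angular":[0,0,0],"claw":-1}]'
python3 -c "
from h import *
tipdelta([*PT[2],.0915])"
```

```text
t: 38.95
tcp_pos: [0.633, 0.0375, 0.1361]
tool_rot: [0.605, 0.753, -0.162, 0.202]
force: [-0.2, -0.6, 1.2]
finger_gap: 0.259
gripper_force: 80.2
t: 39.2
tcp_pos: [0.6331, 0.0373, 0.1356]
tool_rot: [0.605, 0.753, -0.162, 0.202]
force: [0.3, -1.6, 4.3]
finger_gap: 0.263
gripper_force: 80.4
tip [0.6134 0.1265 0.0914] slide [ 0.04 -0.17 -0.03]
```

Contact 5 N; hold, lift, measure to point3.

```bash
python3 -m creep '[{"slide":[0,0,0],"angular":[0,0,0],"claw":-1},{"slide":[0,0,0],"angular":[0,0,0],"claw":-1},{"slide":[0,0,0],"angular":[0,0,0],"claw":-1},{"slide":[0,0,0],"angular":[0,0,0],"claw":-1},{"slide":[0,0,0],"angular":[0,0,0],"claw":-1},{"slide":[0,0,0],"angular":[0,0,0],"claw":-1},{"slide":[0,0,0],"angular":[0,0,0],"claw":-1},{"slide":[0,0,0],"angular":[0,0,0],"claw":-1},{"slide":[0,0,0],"angular":[0,0,0],"claw":-1},{"slide":[0,0,0],"angular":[0,0,0],"claw":-1}]'
python3 -m creep '[{"slide":[0,0,0],"angular":[0,0,0],"claw":-1},{"slide":[0,0,0],"angular":[0,0,0],"claw":-1},{"slide":[0,0,0],"angular":[0,0,0],"claw":-1},{"slide":[0,0,0],"angular":[0,0,0],"claw":-1},{"slide":[0,0,0],"angular":[0,0,0],"claw":-1},{"slide":[0,0,0],"angular":[0,0,0],"claw":-1},{"slide":[0,0,0],"angular":[0,0,0],"claw":-1},{"slide":[0,0,0],"angular":[0,0,0],"claw":-1},{"slide":[0,0,0],"angular":[0,0,0],"claw":-1},{"slide":[0,0,0],"angular":[0,0,0],"claw":-1}]'
python3 -m creep '[{"slide":[0,0,0],"angular":[0,0,0],"claw":-1},{"slide":[-1,0,-1.73],"angular":[0,0,0],"claw":-1},{"slide":[0,0,0],"angular":[0,0,0],"claw":-1},{"slide":[0,0,0],"angular":[0,0,0],"claw":-1}]'
python3 -c "
from h import *
tipdelta([*PT[3],.11])"
```

```text
t: 40.03
tcp_pos: [0.6331, 0.0373, 0.1354]
tool_rot: [0.605, 0.753, -0.162, 0.202]
force: [0.6, -2.1, 4.8]
finger_gap: 0.257
gripper_force: 80.5
t: 40.87
tcp_pos: [0.6331, 0.0373, 0.1354]
tool_rot: [0.605, 0.753, -0.162, 0.202]
force: [0.9, -2.4, 6.0]
finger_gap: 0.256
gripper_force: 80.5
t: 41.2
tcp_pos: [0.6328, 0.0381, 0.1547]
tool_rot: [0.605, 0.753, -0.161, 0.202]
force: [-0.0, 0.2, -0.4]
finger_gap: 0.26
gripper_force: 80.0
tip [0.6131 0.1274 0.1107] slide [-12.03  -1.99   7.  ]
```

```bash
python3 -m creep '[{"slide":[-3.0,-0.5,1.75],"angular":[0,0,0],"claw":-1},{"slide":[-3.0,-0.5,1.75],"angular":[0,0,0],"claw":-1},{"slide":[-3.0,-0.5,1.75],"angular":[0,0,0],"claw":-1},{"slide":[-3.03,-0.49,1.75],"angular":[0,0,0],"claw":-1},{"slide":[0,0,0],"angular":[0,0,0],"claw":-1},{"slide":[0,0,0],"angular":[0,0,0],"claw":-1},{"slide":[0,0,0],"angular":[0,0,0],"claw":-1},{"slide":[0,0,0],"angular":[0,0,0],"claw":-1}]'
python3 -c "
from h import *
tipdelta([*PT[3],.0955])"
```

```text
t: 41.87
tcp_pos: [0.6429, -0.1013, 0.1534]
tool_rot: [0.604, 0.754, -0.162, 0.201]
force: [-0.3, -0.0, -0.4]
finger_gap: 0.265
gripper_force: 80.0
tip [ 0.623  -0.012   0.1095] slide [0.61 0.07 1.26]
```

```bash
python3 -m creep '[{"slide":[0.31,0,0.63],"angular":[0,0,0],"claw":-1},{"slide":[0.31,0,0.62],"angular":[0,0,0],"claw":-1},{"slide":[0.1,0,0.17],"angular":[0,0,0],"claw":-1},{"slide":[0,0,0],"angular":[0,0,0],"claw":-1},{"slide":[0,0,0],"angular":[0,0,0],"claw":-1},{"slide":[0,0,0],"angular":[0,0,0],"claw":-1}]'
python3 -c "
from h import *
tipdelta([*PT[3],.0915])"
python3 -m creep '[{"slide":[0.05,0,0.087],"angular":[0,0,0],"claw":-1},{"slide":[0,0,0],"angular":[0,0,0],"claw":-1},{"slide":[0,0,0],"angular":[0,0,0],"claw":-1}]'
```

```text
t: 42.37
tcp_pos: [0.6437, -0.1032, 0.1385]
tool_rot: [0.605, 0.753, -0.162, 0.202]
force: [-0.7, -0.0, -0.9]
finger_gap: 0.263
gripper_force: 80.0
tip [ 0.6239 -0.014   0.0944] slide [0.25 0.02 0.19]
t: 42.62
tcp_pos: [0.6437, -0.1036, 0.1377]
tool_rot: [0.605, 0.753, -0.162, 0.202]
force: [-0.3, -0.7, -1.4]
finger_gap: 0.259
gripper_force: 80.0
```

```bash
python3 -m creep '[{"slide":[0.08,0,0.14],"angular":[0,0,0],"claw":-1},{"slide":[0,0,0],"angular":[0,0,0],"claw":-1},{"slide":[0,0,0],"angular":[0,0,0],"claw":-1}]'
python3 -m creep '[{"slide":[0.04,0,0.07],"angular":[0,0,0],"claw":-1},{"slide":[0,0,0],"angular":[0,0,0],"claw":-1},{"slide":[0,0,0],"angular":[0,0,0],"claw":-1}]'
python3 -c "
from h import *
tipdelta([*PT[3],.0915])"
```

```text
t: 42.87
tcp_pos: [0.6439, -0.1036, 0.1362]
tool_rot: [0.605, 0.753, -0.162, 0.202]
force: [0.5, -0.4, 0.8]
finger_gap: 0.264
gripper_force: 80.2
t: 43.12
tcp_pos: [0.644, -0.1038, 0.1357]
tool_rot: [0.605, 0.753, -0.162, 0.202]
force: [0.5, -1.2, 3.3]
finger_gap: 0.257
gripper_force: 80.3
tip [ 0.6243 -0.0146  0.0916] slide [ 0.16 -0.   -0.09]
```

```bash
python3 -m creep '[{"slide":[0.02,0,0.03],"angular":[0,0,0],"claw":-1},{"slide":[0,0,0],"angular":[0,0,0],"claw":-1},{"slide":[0,0,0],"angular":[0,0,0],"claw":-1},{"slide":[0,0,0],"angular":[0,0,0],"claw":-1},{"slide":[0,0,0],"angular":[0,0,0],"claw":-1},{"slide":[0,0,0],"angular":[0,0,0],"claw":-1},{"slide":[0,0,0],"angular":[0,0,0],"claw":-1},{"slide":[0,0,0],"angular":[0,0,0],"claw":-1},{"slide":[0,0,0],"angular":[0,0,0],"claw":-1},{"slide":[0,0,0],"angular":[0,0,0],"claw":-1}]'
python3 -m creep '[{"slide":[0,0,0],"angular":[0,0,0],"claw":-1},{"slide":[0,0,0],"angular":[0,0,0],"claw":-1},{"slide":[0,0,0],"angular":[0,0,0],"claw":-1},{"slide":[0,0,0],"angular":[0,0,0],"claw":-1},{"slide":[0,0,0],"angular":[0,0,0],"claw":-1},{"slide":[0,0,0],"angular":[0,0,0],"claw":-1},{"slide":[0,0,0],"angular":[0,0,0],"claw":-1},{"slide":[0,0,0],"angular":[0,0,0],"claw":-1},{"slide":[0,0,0],"angular":[0,0,0],"claw":-1},{"slide":[0,0,0],"angular":[0,0,0],"claw":-1}]'
python3 -m creep '[{"slide":[0,0,0],"angular":[0,0,0],"claw":-1},{"slide":[0,0,0],"angular":[0,0,0],"claw":-1},{"slide":[-1,0,-1.73],"angular":[0,0,0],"claw":-1},{"slide":[0,0,0],"angular":[0,0,0],"claw":-1},{"slide":[0,0,0],"angular":[0,0,0],"claw":-1}]'
python3 -c "
from h import *
tipdelta([*PT[4],.11])"
```

```text
t: 43.95
tcp_pos: [0.6441, -0.1039, 0.1354]
tool_rot: [0.605, 0.753, -0.162, 0.202]
force: [0.2, -2.4, 5.4]
finger_gap: 0.258
gripper_force: 80.5
t: 44.78
tcp_pos: [0.6441, -0.1039, 0.1354]
tool_rot: [0.605, 0.753, -0.162, 0.202]
force: [1.2, -1.6, 5.5]
finger_gap: 0.258
gripper_force: 80.5
t: 45.2
tcp_pos: [0.6438, -0.1031, 0.1546]
tool_rot: [0.605, 0.753, -0.161, 0.202]
force: [-0.1, 0.1, -0.7]
finger_gap: 0.259
gripper_force: 80.0
tip [ 0.6241 -0.0138  0.1106] slide [  1.68 -13.88  -0.92]
```

```bash
python3 -m creep '[{"slide":[0.42,-3.47,-0.23],"angular":[0,0,0],"claw":-1},{"slide":[0.42,-3.47,-0.23],"angular":[0,0,0],"claw":-1},{"slide":[0.42,-3.47,-0.23],"angular":[0,0,0],"claw":-1},{"slide":[0.42,-3.47,-0.23],"angular":[0,0,0],"claw":-1},{"slide":[0,0,0],"angular":[0,0,0],"claw":-1},{"slide":[0,0,0],"angular":[0,0,0],"claw":-1},{"slide":[0,0,0],"angular":[0,0,0],"claw":-1},{"slide":[0,0,0],"angular":[0,0,0],"claw":-1}]'
python3 -c "
from h import *
tipdelta([*PT[4],.0955])"
```

```text
t: 45.87
tcp_pos: [0.5055, -0.1148, 0.1541]
tool_rot: [0.605, 0.753, -0.161, 0.202]
force: [0.7, 0.8, -0.3]
finger_gap: 0.259
gripper_force: 80.1
tip [ 0.4858 -0.0256  0.11  ] slide [ 0.8  -0.13  1.21]
```

```bash
python3 -m creep '[{"slide":[0.4,-0.1,0.61],"angular":[0,0,0],"claw":-1},{"slide":[0.4,0,0.6],"angular":[0,0,0],"claw":-1},{"slide":[0.1,0,0.17],"angular":[0,0,0],"claw":-1},{"slide":[0,0,0],"angular":[0,0,0],"claw":-1},{"slide":[0,0,0],"angular":[0,0,0],"claw":-1},{"slide":[0,0,0],"angular":[0,0,0],"claw":-1}]'
python3 -c "
from h import *
tipdelta([*PT[4],.0915])"
python3 -m creep '[{"slide":[0.06,0,0.1],"angular":[0,0,0],"claw":-1},{"slide":[0,0,0],"angular":[0,0,0],"claw":-1},{"slide":[0,0,0],"angular":[0,0,0],"claw":-1}]'
```

```text
t: 46.37
tcp_pos: [0.5032, -0.1142, 0.1379]
tool_rot: [0.605, 0.753, -0.162, 0.202]
force: [-0.5, -0.0, -2.4]
finger_gap: 0.261
gripper_force: 80.1
tip [ 0.4834 -0.0249  0.0938] slide [0.09 0.09 0.22]
t: 46.62
tcp_pos: [0.5028, -0.1142, 0.1368]
tool_rot: [0.605, 0.753, -0.162, 0.202]
force: [0.9, 0.8, 0.1]
finger_gap: 0.258
gripper_force: 80.1
```

```bash
python3 -m creep '[{"slide":[0.06,0,0.1],"angular":[0,0,0],"claw":-1},{"slide":[0,0,0],"angular":[0,0,0],"claw":-1},{"slide":[0,0,0],"angular":[0,0,0],"claw":-1}]'
python3 -m creep '[{"slide":[0.04,0,0.07],"angular":[0,0,0],"claw":-1},{"slide":[0,0,0],"angular":[0,0,0],"claw":-1},{"slide":[0,0,0],"angular":[0,0,0],"claw":-1}]'
python3 -c "
from h import *
tipdelta([*PT[4],.0915])"
```

```text
t: 46.87
tcp_pos: [0.503, -0.1143, 0.1359]
tool_rot: [0.605, 0.753, -0.162, 0.202]
force: [-0.4, -0.9, 1.5]
finger_gap: 0.26
gripper_force: 80.2
t: 47.12
tcp_pos: [0.5032, -0.1146, 0.1354]
tool_rot: [0.605, 0.753, -0.162, 0.202]
force: [-0.3, -2.1, 5.1]
finger_gap: 0.256
gripper_force: 80.5
tip [ 0.4834 -0.0254  0.0911] slide [-0.01  0.1  -0.04]
```

```bash
python3 -m creep '[{"slide":[0,0,0],"angular":[0,0,0],"claw":-1},{"slide":[0,0,0],"angular":[0,0,0],"claw":-1},{"slide":[0,0,0],"angular":[0,0,0],"claw":-1},{"slide":[0,0,0],"angular":[0,0,0],"claw":-1},{"slide":[0,0,0],"angular":[0,0,0],"claw":-1},{"slide":[0,0,0],"angular":[0,0,0],"claw":-1},{"slide":[0,0,0],"angular":[0,0,0],"claw":-1},{"slide":[0,0,0],"angular":[0,0,0],"claw":-1},{"slide":[0,0,0],"angular":[0,0,0],"claw":-1},{"slide":[0,0,0],"angular":[0,0,0],"claw":-1}]'
python3 -m creep '[{"slide":[0,0,0],"angular":[0,0,0],"claw":-1},{"slide":[0,0,0],"angular":[0,0,0],"claw":-1},{"slide":[0,0,0],"angular":[0,0,0],"claw":-1},{"slide":[0,0,0],"angular":[0,0,0],"claw":-1},{"slide":[0,0,0],"angular":[0,0,0],"claw":-1},{"slide":[0,0,0],"angular":[0,0,0],"claw":-1},{"slide":[0,0,0],"angular":[0,0,0],"claw":-1},{"slide":[0,0,0],"angular":[0,0,0],"claw":-1},{"slide":[0,0,0],"angular":[0,0,0],"claw":-1},{"slide":[0,0,0],"angular":[0,0,0],"claw":-1}]'
python3 -m creep '[{"slide":[0,0,0],"angular":[0,0,0],"claw":-1},{"slide":[-1.5,0,-2.6],"angular":[0,0,0],"claw":-1},{"slide":[-1.5,0,-2.6],"angular":[0,0,0],"claw":-1},{"slide":[0,0,0],"angular":[0,0.1047,0],"claw":-1},{"slide":[0,0,0],"angular":[0,0.1047,0],"claw":-1},{"slide":[0,0,0],"angular":[0,0.1047,0],"claw":-1},{"slide":[0,0,0],"angular":[0,0.1047,0],"claw":-1},{"slide":[0,0,0],"angular":[0,0.1047,0],"claw":-1},{"slide":[0,0,0],"angular":[0,0,0],"claw":-1},{"slide":[0,0,0],"angular":[0,0,0],"claw":-1}]'
python3 -c "
from h import *
delta([.577,-.170,.06],down(np.radians(102.5)))"
```

```text
t: 47.95
tcp_pos: [0.5031, -0.1146, 0.1354]
tool_rot: [0.605, 0.753, -0.162, 0.202]
force: [-0.6, -1.7, 4.2]
finger_gap: 0.262
gripper_force: 80.5
t: 48.78
tcp_pos: [0.5031, -0.1146, 0.1354]
tool_rot: [0.605, 0.753, -0.162, 0.202]
force: [-0.2, -0.9, 5.2]
finger_gap: 0.261
gripper_force: 80.5
t: 49.62
tcp_pos: [0.5022, -0.1155, 0.1941]
tool_rot: [0.628, 0.779, -0.005, 0.005]
force: [-0.2, 0.3, -0.5]
finger_gap: 0.257
gripper_force: 80.0
slide [-6.73  6.18 13.49] rot [-0.0022  0.0143 -0.0042] deg 0.9
```

```bash
python3 -m creep '[{"slide":[-2.26,2.06,0],"angular":[0,0,0],"claw":-1},{"slide":[-2.26,2.06,0],"angular":[0,0,0],"claw":-1},{"slide":[-2.26,2.06,0],"angular":[0,0,0],"claw":-1},{"slide":[0,0,3],"angular":[0,0,0],"claw":-1},{"slide":[0,0,3.5],"angular":[0,0,0],"claw":-1},{"slide":[0,0,3.5],"angular":[0,0,0],"claw":-1},{"slide":[0,0,3],"angular":[0,0,0],"claw":-1},{"slide":[0,0,0],"angular":[0,0,0],"claw":-1},{"slide":[0,0,0],"angular":[0,0,0],"claw":-1},{"slide":[0,0,0],"angular":[0,0,0],"claw":-1}]'
python3 -c "
from h import *
delta([.577,-.170,.0125],down(np.radians(102.5)))"
```

```text
t: 50.45
tcp_pos: [0.5782, -0.1681, 0.0664]
tool_rot: [0.626, 0.78, -0.005, 0.005]
force: [0.7, -0.1, -0.3]
finger_gap: 0.261
gripper_force: 80.0
slide [-0.09 -0.15  5.39] rot [-0.0006  0.0142  0.0005] deg 0.8
```

```bash
python3 -m creep '[{"slide":[-0.1,0,2],"angular":[0,0.014,0],"claw":-1},{"slide":[0,0,2],"angular":[0,0,0],"claw":-1},{"slide":[0,0,0.8],"angular":[0,0,0],"claw":-1},{"slide":[0,0,0.3],"angular":[0,0,0],"claw":-1},{"slide":[0,0,0],"angular":[0,0,0],"claw":-1},{"slide":[0,0,0],"angular":[0,0,0],"claw":-1},{"slide":[0,0,0],"angular":[0,0,0],"claw":-1}]'
```

```text
t: 51.03
tcp_pos: [0.5787, -0.1703, 0.0158]
tool_rot: [0.626, 0.78, 0.0, 0.0]
force: [0.3, -0.2, -0.7]
finger_gap: 0.261
gripper_force: 80.0
```

```bash
python3 -m creep '[{"slide":[0,0,0.25],"angular":[0,0,0],"claw":-1},{"slide":[0,0,0.1],"angular":[0,0,0],"claw":-1},{"slide":[0,0,0],"angular":[0,0,0],"claw":-1},{"slide":[0,0,0],"angular":[0,0,0],"claw":-1}]'
python3 -m creep '[{"slide":[0,0,0],"angular":[0,0,0],"claw":0},{"slide":[0,0,0],"angular":[0,0,0],"claw":0},{"slide":[0,0,0],"angular":[0,0,0],"claw":0},{"slide":[0,0,-2],"angular":[0,0,0],"claw":0},{"slide":[0,0,-4],"angular":[0,0,0],"claw":0},{"slide":[0,0,-4],"angular":[0,0,0],"claw":0},{"slide":[0,0,-4],"angular":[0,0,0],"claw":0},{"slide":[0,0,-4],"angular":[0,0,0],"claw":0},{"slide":[0,0,-4],"angular":[0,0,0],"claw":0},{"slide":[0,0,-3],"angular":[0,0,0],"claw":0}]'
python3 -m creep '[{"slide":[0,0,0],"angular":[0,0,0],"claw":0},{"slide":[0,0,0],"angular":[0,0,0],"claw":0},{"slide":[0,0,0],"angular":[0,0,0],"claw":0}]'
python3 - <<'E'
from h import *
im=viewer.snapshot("wrist"); s=viewer.snapshot("scene")
cv2.imwrite("pics/end.png",np.hstack([cv2.resize(im,(400,300)),cv2.resize(s[100:340,140:460],(400,300))]))
E
```

```text
t: 51.37
tcp_pos: [0.5782, -0.1702, 0.0115]
tool_rot: [0.626, 0.78, -0.0, -0.0]
force: [-0.4, 0.5, 4.5]
finger_gap: 0.257
gripper_force: 80.4
t: 52.2
tcp_pos: [0.5787, -0.1705, 0.2644]
tool_rot: [0.626, 0.78, 0.0, 0.001]
force: [0.6, -0.4, -0.4]
finger_gap: 0.496
gripper_force: 0.0
t: 52.45
tcp_pos: [0.5773, -0.1698, 0.26]
tool_rot: [0.626, 0.78, -0.0, -0.002]
force: [-0.3, 1.3, -0.3]
finger_gap: 0.498
gripper_force: 0.0
```

View pics/end.png

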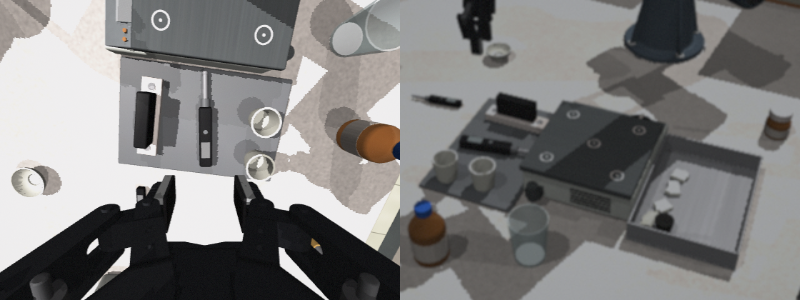

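```bash
python3 -c "
from station import ticket
print(ticket.sign_off())"
```

```text
the job is handed in; nothing more can be done
None
```

I handed the job in at about 52 s (verdict not shown): both crucibles are upright on the board, all four shards are in the tray, and all five points were touched in order for about 2 s each at roughly 5–6 N. The scraper and pen are back on the board, and in the last pictures the jar, dish and beaker look where they were.

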